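# Load and raise the specimen cassette lift

## Robot

A 6-joint arm with a two-finger parallel gripper is mounted at the origin on the work surface. World frame = base frame: x ahead of the robot, y to its left, z up, the work surface at z = 0. Lengths are in m, angles in rad, forces in N, time in s.
With the tool pointing down it reaches from about 0.35 to 0.8 m from the base axis. Payload 7.3 kg.
Tool frame: the origin (TCP) lies midway between the tips of the shut fingers; the grasp point (between the pads) lies 19 mm behind it; z points along the fingers, y is the line along which they close (so a half turn about z gives the same grasp; the last joint's range is limited). The gripper opens to 85 mm and grips with 20 to 120 N. Pads are 22 mm wide; open, the fingers measure 114 mm over their backs; the gripper's body (76 mm by 85 mm) begins 54 mm behind the grasp point. The pads swing forward as they close: fully open they stand 13 mm farther back than shut.
Start: joints at [-0.146, 0.342, 1.524, -0, 1.275, -0.146], TCP at [0.525, 0, 0.231] pointing down, gripper open.
Joint ranges: [-2.53, 2.53], [-0.77, 2.02], [0.04, 2.7], [-1, 4.14], [0.28, 2.66], [-3.11, 3.11]. Speed limits (rad/s): [2.57, 2.57, 3.14, 3.14, 3.14, 3.14].

## Interface

Orientations are given as a unit quaternion [w, x, y, z].
In Python, from station import * gives the robot as it stands. The module is installed in compiled form; this text tells all that it offers.
- The arm moves only by the tool play_rows, never from a script. Its argument "increments" is a list of rows, each an object of numbers: "ax", "ay", "az": the turn, a rotation vector about the tool's x, y, z in degrees; "x", "y", "z": the shift along the tool's x, y, z in cm; "grip": the closure, from 0 (fully open) to 1 (shut). In form: [{"ax": .., "ay": .., "az": .., "x": .., "y": .., "z": .., "grip": ..}, ...]. A call has 1 to 5 rows; each row shifts and turns the commanded pose from where the row before left it, along the tool's axes as they then stand; what a row does not reach is not made up. A row lasts 1/10 s, in which the tool goes at most 50 mm and 8.59 degrees, less where a joint would pass 70% of its speed; a pose out of reach is approached as far as the arm can. A call is refused whole if a number of a shift passes 5 or a number of a turn 8.59, either way. A call with a gripper value outside its range is refused whole. The fingers move at their own pace and stop on an object; the grip force is fixed at half the most. Time passes only in rows, so rows that do not move let the fingers close. It gives the time, the measured TCP pose, the force, the opening and the grip force at its end, in the units of the state.
- state(): the state, without advancing time (a new reading comes with each control period).
- capture(name): name is "scene" or "side" or "wrist"; returns the picture (480x640x3 uint8, red, green, blue); there is no depth.
- camera_info(name): a dict with "intrinsics" (3x3 intrinsics, pixels), "k1" (the pictures are not rectified: a ray, as slopes to the right and down, at radius r is drawn at 1 + k1 r^2 times it, then the intrinsics apply), "extrinsics" (4x4, takes a point from camera to world coordinates). Camera axes: x right, y up, looking along -z (the intrinsics and any distortion apply to the point x, -y, -z); pixel columns grow to the right and rows downward; lengths in m; the calibration is good to about 2 mm. A picture is of the moment at which its call begins: read the wrist's pose just before it. camera_info takes no time and is no camera call; for the wrist camera it gives the pose at the moment of the call.
- job_done(): hands the job in; it is judged then, once.
The state is a dict: "time": time; "q": joint angles; "joint_velocities": joint speeds; "joint_torque": joint torques, N m; "position": TCP position; "ee_rot": TCP orientation; "ft_force": force on the tool from outside, world axes, zero at the start; "ft_torque": the same for the moment, N m; "width": opening from 0.0 (shut) to 1.0 (fully open); "grasp_force": force on a finger pad.
Only numpy, scipy, OpenCV 4.12 (cv2) and the standard library are available. Lean on these libraries where they do the work, as an engineer would, in place of code of your own. Each camera call takes 0.05 s, during which the arm holds its last target. There are 200 camera calls.

## Task

Load the microscope's specimen lift: with its ledge still down, lay every orange cassette flat across the narrow ledge, side by side, then swing the red keeper bar fully shut along the front of them. Then work the blue ratchet lever back and forth by its red handle, notch by notch, until the top of the ledge is level with the top of the red marker on the scale post (to the nearest notch; the lift cannot be lowered again), with all cassettes still aboard and the keeper shut. Do not knock over the amber bottle.

Things in the scene. Friction and masses are not known exactly. Their poses are not given: they have to be found in the camera images.
- cas0_mid (a point): specimen cassette, an orange bar with two black bands, square in section: 38 mm long (its own x axis) plus a grey dome of 6 mm at each end, 28 mm wide and high, 80 g; the point is its centre, 14 mm above what it lies on. It may rest on any of its four long sides. 3 or 4 cassettes are present; lying on the bench to the left of the lift at the start
- cas1_mid (a point): specimen cassette, an orange bar with two black bands, square in section: 38 mm long (its own x axis) plus a grey dome of 6 mm at each end, 28 mm wide and high, 80 g; the point is its centre, 14 mm above what it lies on. It may rest on any of its four long sides. 3 or 4 cassettes are present; lying on the bench to the left of the lift at the start
- cas2_mid (a point): specimen cassette, an orange bar with two black bands, square in section: 38 mm long (its own x axis) plus a grey dome of 6 mm at each end, 28 mm wide and high, 80 g; the point is its centre, 14 mm above what it lies on. It may rest on any of its four long sides. 3 or 4 cassettes are present; lying on the bench to the left of the lift at the start
- cas3_mid (a point): specimen cassette, an orange bar with two black bands, square in section: 38 mm long (its own x axis) plus a grey dome of 6 mm at each end, 28 mm wide and high, 80 g; the point is its centre, 14 mm above what it lies on. It may rest on any of its four long sides. 3 or 4 cassettes are present; lying on the bench to the left of the lift at the start
- ledge_top (a point): centre of the top of the lift's ledge: aluminium plate 36 mm deep (x) by 250 long (y), 12 thick, 75 mm above the bench when down, on a grey base with a sloping front that reaches the bench at x -62 mm. y runs along it, x across it to the rear, yaw within 0.15 rad. Cassettes lie along x; four fit, e.g. at y -78, -26, 26, 78 mm. End cheeks at y 127 and -127, 12 mm high. Rear guard rail 6 mm thick at x 31 mm, its top 9 mm above the plate; shut keeper likewise at x -31
- ledge (a joint): height of the ledge above its lowest position, m, 0 to 0.078; it rises 6 mm for each notch of the ratchet wheel and is held there by a pawl: it cannot be lowered
- keeper (a joint): angle of the keeper bar, rad: 0 shut (along the ledge's front, at a stop), 1.5 fully open (pointing out to the front, -x of the ledge). Starts open 0.9 to 1.3; stays where it is left (friction about 0.12 N m). Bar: red, 6 mm thick, 255 mm long, rides up with the ledge
- keeper_knob (a point): middle of the keeper's black upright grip knob, 14 mm across, 36 mm tall (18 mm above and below this point, whose height is 24 mm above the ledge top); it stands about 100 mm along the bar from the hinge and 18 mm in front of the bar
- keeper_hinge (a point): point on the keeper's upright hinge axis, at the +y end of the ledge, 6 mm above the ledge top. Seen from above the keeper swings counterclockwise to shut
- lever (a joint): angle of the ratchet lever, rad, -0.42 to 0.42 between stops; at 0 it points straight to the front (-x of the ledge). Growing (counterclockwise from above, handle towards the ledge's -y) is the working stroke that drives the wheel; the other way it clicks back. A notch needs a swing from below -0.32 to above 0.30; a full swing gives just one. 2 to 4 N at the handle; it stays where left
- lever_handle (a point): grip point of the lever's upright red handle, a cylinder 20 mm across that stands from 67 to 127 mm above the bench, 150 mm from the lever's axis; the point is 103 mm above the bench. The blue lever bar under it is 18 mm wide, its top 69 mm above the bench
- lever_axis (a point): point on the upright axis of lever and brass ratchet wheel (84 mm across, 12 teeth), on the housing at the -y end of the lift, 200 mm from the ledge's centre and 63 mm above the bench; the housing is 96 mm square and 45 mm high
- marker_top (a point): top of the red marker on the scale post, 36 to 57 mm above the ledge's top when down; it stays put. A white tab on the ledge's -y end, flush with the ledge top, passes beside it. The post is 12 mm square, 145 mm tall, at x 50, y -149 mm of the ledge
- solvent: amber bottle with black cap, 56 mm across, 130 mm tall, origin under its centre; leave it standing
There are look-alikes about, which are no part of the job. Leave any turquoise or white look-alike of the part that bears cas0_mid alone.

How it is judged:
By the outcome, as a careful person would: the job done as asked, in the order asked, and still so for the second after the job is handed in, with the robot touching nothing.
Of cas0, cas1, cas2, cas3 only 3 to 4 are there at a start; the rules pass over those that are not, and their reading is None.
At some moment in a run one of cas0, cas1, cas2, cas3 may be knocked a few centimetres aside while the robot is not near it.
Once in a run the grip may slacken for a moment while it holds something.
It also fails if it takes over 210 s, if anything falls off the work surface, if the arm or the gripper's body presses on something with over 40 N, if the wrist force passes 120 N, or if a joint passes its speed limit or range.

## Working session

There is one attempt and no reset: what is moved stays moved. The work goes in short steps, Python scripts to look and compute and a tool call to move; the robot and the scene stay as the last step left them, time stands still between calls to the robot, and variables do not carry over. Pictures are saved under pics/ and viewed, at most 14 in all, crops included, and the job is handed in when it is done.

Besides the shell and the picture viewer there is one more tool, called after ">>>" as name([rows], argument=value, ...), one row to a line, values as JSON. play_rows: Moves the arm, as the interface text tells. Its arguments: {"type":"object","properties":{"increments":{"type":"array","items":{"type":"object","properties":{"ax":{"type":"number"},"ay":{"type":"number"},"az":{"type":"number"},"x":{"type":"number"},"y":{"type":"number"},"z":{"type":"number"},"grip":{"type":"number"}}}}},"required":["increments"]}

```bash
mkdir -p pics; cat > h.py <<'E'
from station import *
import numpy as np, cv2
def snap(n,f=None):
    im=capture(n); 
    if f: cv2.imwrite('pics/'+f,im[:,:,::-1])
    return im
def ray(ci,u,v):
    K=np.array(ci['intrinsics']);T=np.array(ci['extrinsics']);k=ci['k1']
    a=np.array([(u-K[0,2])/K[0,0],(v-K[1,2])/K[1,1]]);s=a.copy()
    for _ in range(20): s=a/(1+k*(s@s))
    d=T[:3,:3]@np.array([s[0],-s[1],-1.]); return T[:3,3],d
def onz(ci,u,v,z):
    o,d=ray(ci,u,v); return o+d*(z-o[2])/d[2]
def proj(ci,p):
    K=np.array(ci['intrinsics']);T=np.array(ci['extrinsics'])
    c=T[:3,:3].T@(np.array(p)-T[:3,3]); s=np.array([c[0],-c[1]])/-c[2]; s=s*(1+ci['k1']*(s@s))
    return K[0,0]*s[0]+K[0,2],K[1,1]*s[1]+K[1,2]
def tri(c1,p1,c2,p2):
    o1,d1=ray(c1,*p1);o2,d2=ray(c2,*p2)
    t=np.linalg.lstsq(np.c_[d1,-d2],o2-o1,rcond=None)[0]
    a=o1+t[0]*d1;b=o2+t[1]*d2
    return (a+b)/2,np.linalg.norm(a-b)
E
python3 - <<'E'
from h import *
for n in('scene','side','wrist'):
    snap(n,n+'0.png'); c=camera_info(n); print(n,np.round(c['intrinsics'],1).tolist(),c['k1'],np.round(c['extrinsics'],3).tolist())
print(state())
E
```

```text
scene [[548.8, 0.0, 325.8], [0.0, 548.8, 235.8], [0.0, 0.0, 1.0]] -0.057870699675825976 [[-0.877, -0.31, 0.367, 0.916], [0.48, -0.536, 0.694, 0.824], [-0.018, 0.785, 0.619, 0.729], [0.0, 0.0, 0.0, 1.0]]
side [[552.5, 0.0, 324.8], [0.0, 552.5, 238.7], [0.0, 0.0, 1.0]] -0.08041766637190732 [[-0.949, 0.17, -0.267, 0.269], [-0.316, -0.462, 0.829, 0.976], [0.017, 0.87, 0.492, 0.617], [0.0, 0.0, 0.0, 1.0]]
wrist [[356.4, 0.0, 317.9], [0.0, 356.4, 235.7], [0.0, 0.0, 1.0]] 0.022771671653852014 [[1.0, -0.0, 0.001, 0.525], [-0.0, 0.945, 0.327, 0.085], [-0.001, -0.327, 0.945, 0.374], [0.0, 0.0, 0.0, 1.0]]
{'time': 0.15, 'q': array([-1.45997839e-01,  3.42568525e-01,  1.52479631e+00, -1.77847505e-05,
        1.27541091e+00, -1.46027115e-01]), 'joint_velocities': array([-0.00069762, -0.00337272, -0.00204348, -0.00053841, -0.0005025 ,
        0.00033957]), 'joint_torque': array([ 1.24654900e-03, -4.33907533e+01, -2.46148127e+01, -9.02174702e-05,
        5.71925848e-03,  3.60333468e-05]), 'position': array([5.24696074e-01, 6.26921464e-05, 2.30783026e-01]), 'ee_rot': array([-4.69617190e-04,  7.07094473e-01,  7.07118842e-01, -3.59801882e-04]), 'ft_force': array([ 0.67271693,  0.66776627, -0.4703202 ]), 'ft_torque': array([-0.01273458,  0.00898353, -0.01196711]), 'grasp_force': 0.0, 'width': 1.0025536065461522}
```

View pics/scene0.png

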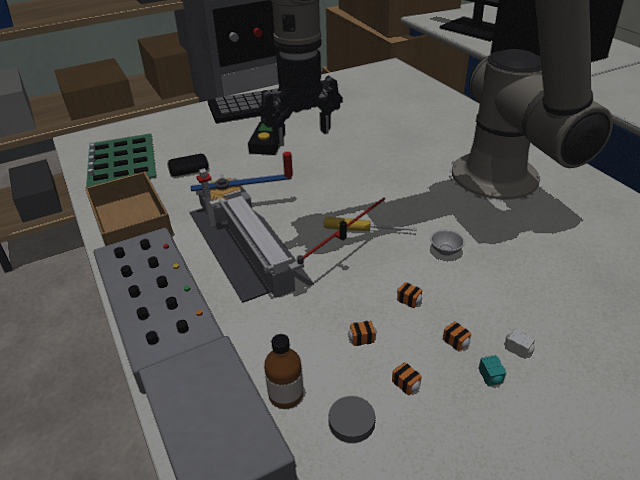

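View pics/side0.png

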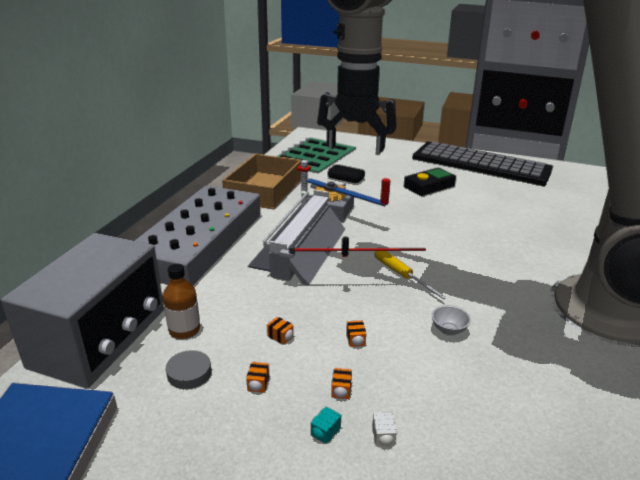

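```bash
cat >> h.py <<'E'
def blobs(im,hue=(5,16),smin=150,vmin=60,amin=60,close=7):
    h=cv2.cvtColor(im,cv2.COLOR_RGB2HSV); m=cv2.inRange(h,(hue[0],smin,vmin),(hue[1],255,255))
    m=cv2.morphologyEx(m,cv2.MORPH_CLOSE,np.ones((close,close),np.uint8))
    n,l,s,c=cv2.connectedComponentsWithStats(m)
    return [(c[i],s[i],l==i) for i in range(1,n) if s[i][4]>=amin]
E
python3 - <<'E'
from h import *
cs,cd=camera_info('scene'),camera_info('side')
P=dict(handle_top=((288,152),(386,180)),knob=((343,230),(346,246)),hinge=((300,260),(292,249)),bartip=((383,200),(425,249)),axis=((222,183),(330,186)),bottlecap=((280,338),(177,268)),
 bottlebase=((285,400),(183,332)))
for k,(a,b) in P.items(): p,e=tri(cs,a,cd,b); print(k,p.round(3),round(e,4))
for n,f,c in(('scene','scene0.png',cs),('side','side0.png',cd)):
    im=cv2.imread('pics/'+f)[:,:,::-1]
    for b in blobs(im): print(n,b[0].round(1),b[1][:5],onz(c,*b[0],.018).round(3))
a=cv2.imread('pics/scene0.png')[135:315,170:400];b=cv2.imread('pics/side0.png')[150:290,240:450]
a=cv2.resize(a,(400*230//230,None or 313));b=cv2.resize(b,(400,267))
s=np.zeros((313,800,3),np.uint8);s[:,:400]=a;s[:267,400:]=b
cv2.imwrite('pics/crop1.png',cv2.resize(s,(800,313)))
cv2.imwrite('pics/wristmini.png',cv2.imread('pics/wrist0.png'))
E
```

```text
handle_top [ 0.49  -0.149  0.129] 0.0036
knob [0.504 0.116 0.098] 0.0012
hinge [0.605 0.135 0.081] 0.0017
bartip [0.366 0.045 0.079] 0.0043
axis [ 0.635 -0.194  0.071] 0.0017
bottlecap [0.73  0.327 0.128] 0.0027
bottlebase [ 0.735  0.333 -0.006] 0.0035
scene [408.3 294.1] [398 283  24  25 358] [0.445 0.255 0.018]
scene [362.6 332.8] [351 321  24  25 452] [0.568 0.293 0.018]
scene [455.6 334.6] [444 322  27  29 409] [0.432 0.376 0.018]
scene [281.9 363.9] [266 351  33  26 656] [0.716 0.286 0.018]
scene [405.1 377. ] [393 363  28  32 470] [0.558 0.405 0.018]
side [178.2 294.3] [163 279  32  31 748] [0.784 0.262 0.018]
side [278.5 329.2] [268 317  25  27 387] [0.568 0.293 0.018]
side [355.8 331.1] [348 321  18  25 303] [0.443 0.253 0.018]
side [179.9 334.7] [170 332  19   6  83] [0.719 0.363 0.018]
side [257.9 374.5] [247 362  21  30 413] [0.556 0.405 0.018]
side [341.5 381.1] [332 368  19  31 403] [0.431 0.376 0.018]
```

View pics/wrist0.png

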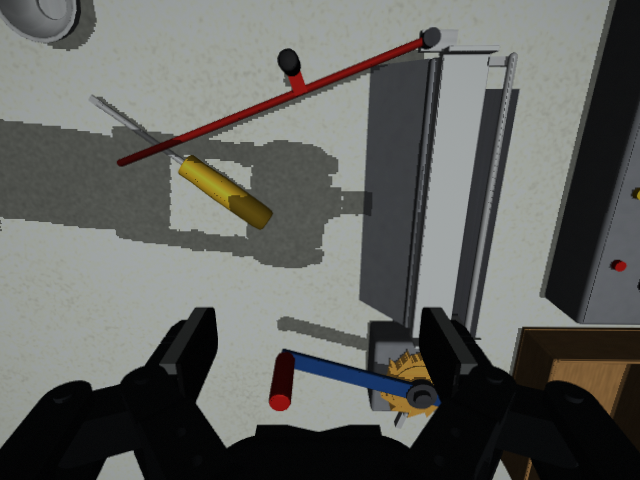

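```bash
python3 - <<'E'
from h import *
c=camera_info('wrist')
for n,u,v,z in [('hinge',431,37,.087),('knob',289,60,.117),('axis',423,395,.075),('handle_top',281,402,.127),('FL',440,55,.075),('FR',415,325,.075),('BL',489,55,.075),('BR',457,300,.075),('railtop',512,60,.084),('bartip',120,162,.081)]:
    print(n,onz(c,u,v,z).round(4))
print(state()['position'])
E
```

```text
hinge [0.6048 0.1345 0.087 ]
knob [0.5058 0.1164 0.117 ]
axis [ 0.6342 -0.1948  0.075 ]
handle_top [ 0.4924 -0.1542  0.127 ]
FL [0.6162 0.1246 0.075 ]
FR [ 0.6187 -0.1106  0.075 ]
BL [0.6527 0.1243 0.075 ]
BR [ 0.6558 -0.0831  0.075 ]
railtop [0.666  0.1197 0.084 ]
bartip [0.3648 0.0461 0.081 ]
[5.24696074e-01 6.26921464e-05 2.30783026e-01]
```

>>> play_rows([
  {"x": 5,"y": -0.3},
  {"x": 5,"y": -0.3},
  {"x": 5,"y": -0.3},
  {"x": 5,"y": -0.3},
  {"x": 3,"y": -0.3},
])

```text
invalid input at $.increments[0]: expected keys ax, ay, az, x, y, z, grip
```

>>> play_rows([
  {"ax": 0,"ay": 0,"az": 0,"x": 5,"y": -0.5,"z": 0,"grip": 0},
  {"ax": 0,"ay": 0,"az": 0,"x": 5,"y": -0.5,"z": 0,"grip": 0},
  {"ax": 0,"ay": 0,"az": 0,"x": 5,"y": -0.5,"z": 0,"grip": 0},
  {"ax": 0,"ay": 0,"az": 0,"x": 5,"y": -0.5,"z": 0,"grip": 0},
  {"ax": 0,"ay": 0,"az": 0,"x": 5,"y": -0.5,"z": 0,"grip": 0},
])

```text
time: 0.65
position: [0.4995, 0.2506, 0.2311]
ee_rot: [-0.0, 0.707, 0.707, -0.0]
ft_force: [0.4, -0.6, 0.1]
width: 1.004
grasp_force: 0.0
```

```bash
cat >> h.py <<'E'
def cass(im,c,ztop=.028):
    "orange top: returns centre, yaw (long axis) of each cassette from the wrist view"
    h=cv2.cvtColor(im,cv2.COLOR_RGB2HSV)
    m=cv2.inRange(h,(5,170,110),(16,255,255)); m=cv2.morphologyEx(m,cv2.MORPH_CLOSE,np.ones((13,13),np.uint8))
    n,l,s,ce=cv2.connectedComponentsWithStats(m); out=[]
    for i in range(1,n):
        if s[i][4]<300: continue
        p=cv2.findContours((l==i).astype(np.uint8),cv2.RETR_EXTERNAL,cv2.CHAIN_APPROX_NONE)[0][0][:,0]
        w=np.array([onz(c,*q,ztop)[:2] for q in p.astype(float)]).astype(np.float32)
        (x,y),(a,b),t=cv2.minAreaRect(w)
        if a<b: t+=90;a,b=b,a
        t=(t+90)%180-90
        out.append((ce[i].round(0),round(x,4),round(y,4),round(a*1e3,1),round(b*1e3,1),round(t,1)))
    return out
E
python3 - <<'E'
from h import *
print(state()['position'],state()['ee_rot']); c=camera_info('wrist'); im=snap('wrist','w1.png')
for o in cass(im,c): print(*o)
E
```

```text
[0.49951398 0.25060433 0.23114619] [-1.55336844e-05  7.07194457e-01  7.07019079e-01 -1.46283516e-04]
[395. 160.] 0.5725 0.2923 20.5 20.1 -18.9
```

View pics/w1.png

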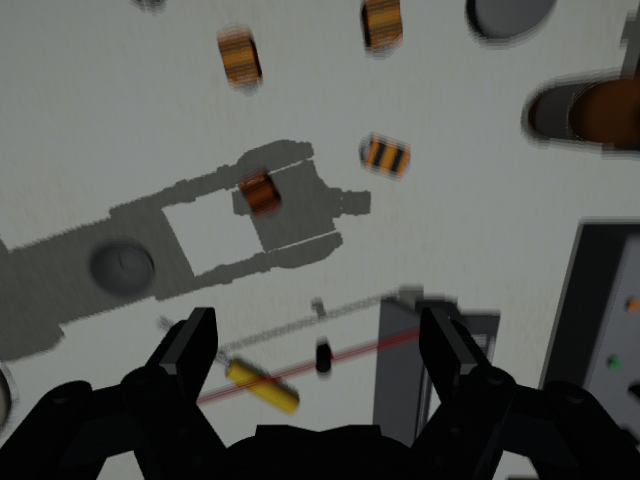

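```bash
sed -i 's/(5,170,110)/(4,130,45)/' h.py; python3 - <<'E'
from h import *
snap('wrist'); c=camera_info('wrist'); im=snap('wrist','w2.png')
for o in cass(im,c): print(*o)
E
```

```text
[386.  29.] 0.555 0.4062 41.7 27.9 -78.4
[241.  68.] 0.4305 0.3743 38.2 27.8 -77.7
[619. 110.] 0.7671 0.3393 39.0 31.8 17.2
[388. 167.] 0.5657 0.2897 39.2 27.5 -17.9
[261. 203.] 0.4418 0.253 38.2 27.6 -64.8
```

>>> play_rows([
  {"ax": 0,"ay": 0,"az": 0,"x": 1.95,"y": 3.3,"z": 0,"grip": 0.4},
  {"ax": 0,"ay": 0,"az": 0,"x": 1.95,"y": 3.3,"z": 0,"grip": 0.4},
  {"ax": 0,"ay": 0,"az": -8,"x": 0,"y": 0,"z": 1.5,"grip": 0.4},
  {"ax": 0,"ay": 0,"az": -8,"x": 0,"y": 0,"z": 1.5,"grip": 0.4},
  {"ax": 0,"ay": 0,"az": -8,"x": 0,"y": 0,"z": 1.5,"grip": 0.4},
])

```text
time: 1.3
position: [0.5666, 0.2864, 0.1851]
ee_rot: [-0.0, 0.543, 0.84, -0.001]
ft_force: [-0.5, -0.2, 0.1]
width: 0.6
grasp_force: 0.0
```

>>> play_rows([
  {"ax": 0,"ay": 0,"az": -8,"x": 0,"y": 0,"z": 1.5,"grip": 0.4},
  {"ax": 0,"ay": 0,"az": -8,"x": 0,"y": 0,"z": 1.5,"grip": 0.4},
  {"ax": 0,"ay": 0,"az": -8,"x": 0,"y": 0,"z": 1.5,"grip": 0.4},
  {"ax": 0,"ay": 0,"az": -8,"x": 0,"y": 0,"z": 1.5,"grip": 0.4},
  {"ax": 0,"ay": 0,"az": -8,"x": 0,"y": 0,"z": 1.5,"grip": 0.4},
])

```text
time: 1.8
position: [0.5664, 0.2862, 0.1105]
ee_rot: [-0.0, 0.223, 0.975, -0.0]
ft_force: [-0.4, -0.9, -0.2]
width: 0.602
grasp_force: 0.0
```

>>> play_rows([
  {"ax": 0,"ay": 0,"az": -8,"x": 0,"y": 0,"z": 1.5,"grip": 0.4},
  {"ax": 0,"ay": 0,"az": 0,"x": 0,"y": 0,"z": 0,"grip": 0.4},
])

```text
time: 2.0
position: [0.5651, 0.2859, 0.0939]
ee_rot: [-0.002, 0.157, 0.988, -0.001]
ft_force: [-0.8, 0.2, -0.7]
width: 0.601
grasp_force: 0.0
```

```bash
cat >> h.py <<'E'
from scipy.spatial.transform import Rotation as R
def pose():
    s=state();q=s['ee_rot'];r=R.from_quat([q[1],q[2],q[3],q[0]]).as_matrix()
    return s['position'],r,np.degrees(np.arctan2(r[1,0],r[0,0]))
def delta(tx,ty,th=None):
    p,r,hd=pose(); d=r.T@np.array([tx-p[0],ty-p[1],0]); 
    print('pos',p.round(4),'head',round(hd,1),'shift cm x %.2f y %.2f'%(d[0]*100,d[1]*100), '' if th is None else 'az %.1f'%-(((th-hd)+180)%360-180), 'width',round(state()['width'],3),'gf',round(state()['grasp_force'],1))
E
python3 - <<'E'
from h import *
delta(.5657,.2897,162.1); c=camera_info('wrist'); im=snap('wrist','w3.png')
for o in cass(im,c): print(*o)
E
```

```text
pos [0.5651 0.2859 0.0939] head 162.0 shift cm x 0.06 y 0.38 az -0.1 width 0.601 gf 0.0
[190.  66.] 0.4437 0.2551 39.1 32.6 -64.6
[503. 177.] 0.5527 0.4017 43.5 35.5 -78.0
[324. 251.] 0.5634 0.2905 44.0 27.5 -17.6
```

View pics/w3.png

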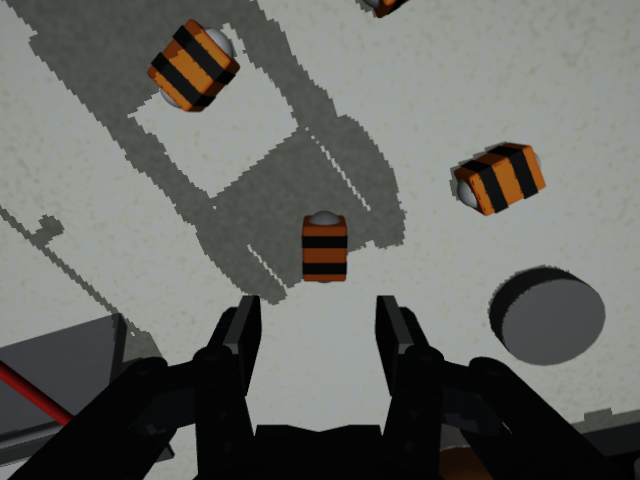

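>>> play_rows([
  {"ax": 0,"ay": 0,"az": 0,"x": 0.1,"y": 0.4,"z": 0,"grip": 0.4},
  {"ax": 0,"ay": 0,"az": 0,"x": 0,"y": 0,"z": 3,"grip": 0.4},
  {"ax": 0,"ay": 0,"az": 0,"x": 0,"y": 0,"z": 3,"grip": 0.4},
  {"ax": 0,"ay": 0,"az": 0,"x": 0,"y": 0,"z": 2.9,"grip": 0.4},
  {"ax": 0,"ay": 0,"az": 0,"x": 0,"y": 0,"z": 0,"grip": 0.4},
])

```text
time: 2.55
position: [0.5644, 0.2911, 0.0044]
ee_rot: [-0.003, 0.158, 0.988, -0.002]
ft_force: [-0.0, 0.5, -0.7]
width: 0.599
grasp_force: 0.0
```

>>> play_rows([
  {"ax": 0,"ay": 0,"az": 0,"x": 0,"y": 0,"z": 0,"grip": 1},
  {"ax": 0,"ay": 0,"az": 0,"x": 0,"y": 0,"z": 0,"grip": 1},
  {"ax": 0,"ay": 0,"az": 0,"x": 0,"y": 0,"z": 0,"grip": 1},
  {"ax": 0,"ay": 0,"az": 0,"x": 0,"y": 0,"z": 0,"grip": 1},
])

```text
time: 2.95
position: [0.5679, 0.2924, 0.0097]
ee_rot: [0.002, 0.157, 0.988, 0.001]
ft_force: [-0.1, -0.1, 6.8]
width: 0.312
grasp_force: 61.7
```

>>> play_rows([
  {"ax": 0,"ay": 0,"az": 0,"x": 0,"y": 0,"z": -2,"grip": 1},
  {"ax": 0,"ay": 0,"az": 0,"x": 0,"y": 0,"z": -4,"grip": 1},
  {"ax": 0,"ay": 0,"az": 0,"x": 0,"y": 0,"z": -4,"grip": 1},
  {"ax": 0,"ay": 0,"az": 0,"x": 0,"y": 0,"z": -4,"grip": 1},
  {"ax": 0,"ay": 0,"az": 0,"x": 0,"y": 0,"z": 0,"grip": 1},
])

```text
time: 3.45
position: [0.5696, 0.2932, 0.1548]
ee_rot: [0.006, 0.156, 0.988, 0.003]
ft_force: [-0.4, 0.8, -0.6]
width: 0.308
grasp_force: 60.8
```

```bash
python3 - <<'E'
from h import *
delta(.6355,-.074,180)
E
```

```text
pos [0.5696 0.2932 0.1548] head 162.0 shift cm x -17.62 y -32.88 az -18.0 width 0.308 gf 60.8
```

>>> play_rows([
  {"ax": 0,"ay": 0,"az": -6,"x": 0,"y": 0,"z": 0,"grip": 1},
  {"ax": 0,"ay": 0,"az": -6,"x": 0,"y": 0,"z": 0,"grip": 1},
  {"ax": 0,"ay": 0,"az": -6,"x": 0,"y": 0,"z": 0,"grip": 1},
  {"ax": 0,"ay": 0,"az": 0,"x": -2.2,"y": -4,"z": 0,"grip": 1},
  {"ax": 0,"ay": 0,"az": 0,"x": -2.2,"y": -4,"z": 0,"grip": 1},
])

```text
time: 3.95
position: [0.6101, 0.2121, 0.147]
ee_rot: [-0.0, -0.002, 1.0, -0.0]
ft_force: [0.4, 0.0, -0.3]
width: 0.312
grasp_force: 60.7
```

>>> play_rows([
  {"ax": 0,"ay": 0,"az": 0,"x": -2.2,"y": -4,"z": 0,"grip": 1},
  {"ax": 0,"ay": 0,"az": 0,"x": 0,"y": -4.5,"z": 0,"grip": 1},
  {"ax": 0,"ay": 0,"az": 0,"x": 0,"y": -4.5,"z": 0,"grip": 1},
  {"ax": 0,"ay": 0,"az": 0,"x": 0,"y": -4.5,"z": 0,"grip": 1},
  {"ax": 0,"ay": 0,"az": 0,"x": 0,"y": -4.5,"z": 0,"grip": 1},
])

```text
time: 4.45
position: [0.6319, -0.0098, 0.1469]
ee_rot: [-0.0, 0.0, 1.0, 0.0]
ft_force: [1.2, 0.1, -1.6]
width: 0.314
grasp_force: 60.7
```

>>> play_rows([
  {"ax": 0,"ay": 0,"az": 0,"x": 0,"y": -4,"z": 0,"grip": 1},
  {"ax": 0,"ay": 0,"az": 0,"x": 0,"y": -2.5,"z": 0,"grip": 1},
  {"ax": 0,"ay": 0,"az": 0,"x": 0,"y": 0,"z": 0,"grip": 1},
  {"ax": 0,"ay": 0,"az": 0,"x": 0,"y": 0,"z": 0,"grip": 1},
])

```text
time: 4.85
position: [0.6321, -0.0733, 0.1469]
ee_rot: [-0.0, 0.001, 1.0, 0.0]
ft_force: [0.1, 0.7, -0.4]
width: 0.312
grasp_force: 60.7
```

```bash
python3 - <<'E'
from h import *
delta(.6355,-.074,180.3); c=camera_info('wrist'); im=snap('wrist','w4.png')
for o in cass(im,c): print(*o)
print(proj(c,(.6355,-.074,.075)),pose()[1].round(3).tolist())
E
```

```text
pos [ 0.6321 -0.0733  0.1469] head 179.9 shift cm x -0.34 y -0.06 az -0.4 width 0.312 gf 60.7
[318. 290.] 0.681 -0.0731 58.2 35.5 89.9
[318. 332.] 0.7266 -0.0732 56.5 21.0 89.8
[ 71. 392.] 0.7762 -0.2967 162.6 85.4 -50.5
[318. 363.] 0.7585 -0.0732 58.5 9.6 89.8
[202. 455.] 0.8651 -0.1852 70.5 21.9 -37.9
(np.float64(316.63825832984924), np.float64(255.07801986890203)) [[-1.0, 0.0, -0.001], [0.0, 1.0, 0.001], [0.001, 0.001, -1.0]]
```

View pics/w4.png

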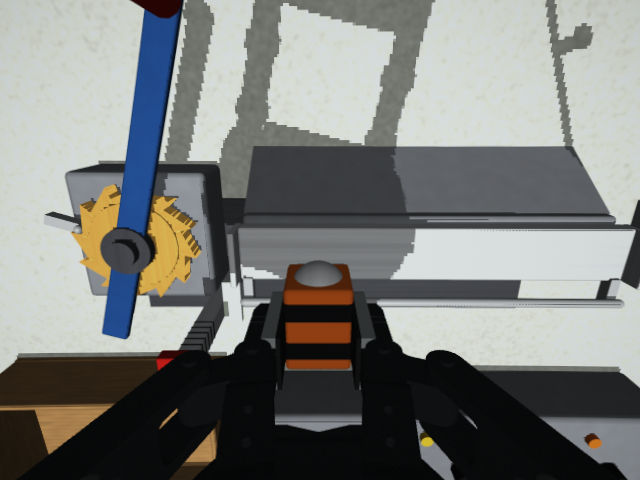

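```bash
python3 - <<'E'
from h import *
c=camera_info('wrist')
for n,u,v,z in [('frontL',260,227,.075),('frontR',600,229,.075),('rearR',600,280,.075),('rearL',255,279,.075),('endL',238,250,.075),('endR',633,255,.075),('axis',126,250,.075),('dometop',318,261,.155),('bodyL',286,280,.165),('bodyR',350,280,.165),('marker',180,357,.12)]: print(n,onz(c,u,v,z).round(4))
im=cv2.imread('pics/w4.png'); print(im[215:300:2,440].sum(1).tolist()); print(im[215:300:2,600].sum(1).tolist())
print(im[255:300:2,318].tolist())
E
```

```text
frontL [ 0.6164 -0.109   0.075 ]
frontR [0.618 0.105 0.075]
rearR [0.6534 0.114  0.075 ]
rearL [ 0.6528 -0.1143  0.075 ]
endL [ 0.632  -0.1241  0.075 ]
endR [0.6356 0.1301 0.075 ]
axis [ 0.6319 -0.196   0.075 ]
dometop [ 0.6055 -0.0724  0.155 ]
bodyL [ 0.6093 -0.0848  0.165 ]
bodyR [ 0.6093 -0.0599  0.165 ]
marker [ 0.6798 -0.151   0.12  ]
[128, 340, 253, 441, 206, 191, 188, 570, 663, 661, 664, 662, 661, 661, 661, 661, 663, 663, 663, 663, 664, 663, 661, 663, 661, 661, 661, 662, 661, 664, 661, 661, 463, 214, 220, 219, 217, 218, 209, 215, 212, 175, 307]
[118, 323, 376, 414, 205, 175, 177, 477, 604, 643, 643, 643, 645, 644, 644, 643, 642, 643, 645, 644, 642, 643, 644, 643, 642, 638, 640, 643, 643, 643, 642, 643, 625, 421, 293, 132, 106, 107, 103, 106, 104, 99, 150]
[[127, 126, 123], [128, 126, 124], [126, 124, 121], [61, 60, 59], [70, 69, 67], [80, 79, 77], [89, 87, 86], [95, 93, 91], [102, 100, 98], [105, 104, 102], [110, 109, 106], [114, 112, 109], [118, 116, 114], [122, 119, 117], [126, 123, 121], [131, 128, 126], [30, 48, 84], [11, 39, 90], [16, 55, 127], [18, 60, 137], [18, 62, 142], [18, 63, 143], [19, 63, 143]]
```

>>> play_rows([
  {"ax": 0,"ay": 0,"az": 0,"x": -0.4,"y": 0,"z": 2.5,"grip": 1},
  {"ax": 0,"ay": 0,"az": 0,"x": 0,"y": 0,"z": 2.5,"grip": 1},
  {"ax": 0,"ay": 0,"az": 0,"x": 0,"y": 0,"z": 1.1,"grip": 1},
  {"ax": 0,"ay": 0,"az": 0,"x": 0,"y": 0,"z": 0,"grip": 1},
  {"ax": 0,"ay": 0,"az": 0,"x": 0,"y": 0,"z": 0,"grip": 1},
])

```text
time: 5.4
position: [0.6367, -0.072, 0.0867]
ee_rot: [0.0, -0.001, 1.0, 0.0]
ft_force: [-1.3, -0.2, -0.7]
width: 0.315
grasp_force: 60.8
```

>>> play_rows([
  {"ax": 0,"ay": 0,"az": 0,"x": 0,"y": 0,"z": 0,"grip": 0.57},
  {"ax": 0,"ay": 0,"az": 0,"x": 0,"y": 0,"z": 0,"grip": 0.57},
  {"ax": 0,"ay": 0,"az": 0,"x": 0,"y": 0,"z": 0,"grip": 0.57},
])

```text
time: 5.7
position: [0.6366, -0.073, 0.0867]
ee_rot: [0.0, -0.0, 1.0, -0.0]
ft_force: [-0.5, -0.0, 0.6]
width: 0.427
grasp_force: 0.0
```

>>> play_rows([
  {"ax": 0,"ay": 0,"az": 0,"x": 0,"y": 0,"z": -3,"grip": 0.57},
  {"ax": 0,"ay": 0,"az": 0,"x": 0,"y": 0,"z": -4,"grip": 0.57},
  {"ax": 0,"ay": 0,"az": 0,"x": 0,"y": 0,"z": -3,"grip": 0.57},
  {"ax": 0,"ay": 0,"az": 0,"x": 5,"y": 5,"z": 0,"grip": 0.4},
  {"ax": 0,"ay": 0,"az": 0,"x": 0,"y": 0,"z": 0,"grip": 0.4},
])

```text
time: 6.2
position: [0.5967, -0.0344, 0.1863]
ee_rot: [-0.002, -0.001, 1.0, 0.001]
ft_force: [-0.8, -0.3, -0.7]
width: 0.602
grasp_force: 0.0
```

```bash
python3 - <<'E'
from h import *
c=camera_info('wrist'); im=snap('wrist','w5.png'); delta(.4418,.253,115)
for o in cass(im,c,.103): print(*o)
cs=camera_info('scene'); im=snap('scene')
for b in blobs(im): print(b[0].round(0),onz(cs,*b[0],.018).round(3))
E
```

```text
pos [ 0.599  -0.036   0.1866] head -179.9 shift cm x 15.66 y 28.93 az 65.1 width 0.601 gf 0.0
[267. 290.] 0.632 -0.0718 47.2 28.8 -1.6
[ 49. 416.] 0.7343 -0.2527 61.9 46.9 -47.2
[180. 449.] 0.7834 -0.1542 58.4 28.2 -0.2
[241. 204.] [ 0.604 -0.172  0.018]
[408. 294.] [0.445 0.255 0.018]
[456. 335.] [0.433 0.376 0.018]
[282. 364.] [0.716 0.286 0.018]
[405. 377.] [0.558 0.406 0.018]
```

>>> play_rows([
  {"ax": 0,"ay": 0,"az": 0,"x": 2.1,"y": 4,"z": 0,"grip": 0.4},
  {"ax": 0,"ay": 0,"az": 0,"x": 2.1,"y": 4,"z": 0,"grip": 0.4},
  {"ax": 0,"ay": 0,"az": 0,"x": 2.1,"y": 4,"z": 0,"grip": 0.4},
  {"ax": 0,"ay": 0,"az": 0,"x": 2.1,"y": 4,"z": 0,"grip": 0.4},
  {"ax": 0,"ay": 0,"az": 0,"x": 2.1,"y": 4,"z": 0,"grip": 0.4},
])

```text
time: 6.8
position: [0.4963, 0.1632, 0.1864]
ee_rot: [0.001, 0.001, 1.0, 0.0]
ft_force: [-0.3, 1.1, -0.4]
width: 0.6
grasp_force: 0.0
```

>>> play_rows([
  {"ax": 0,"ay": 0,"az": 0,"x": 2,"y": 4,"z": 0,"grip": 0.4},
  {"ax": 0,"ay": 0,"az": 0,"x": 2,"y": 3.6,"z": 0,"grip": 0.4},
  {"ax": 0,"ay": 0,"az": 8.1,"x": 0,"y": 0,"z": 1,"grip": 0.4},
  {"ax": 0,"ay": 0,"az": 8.1,"x": 0,"y": 0,"z": 1,"grip": 0.4},
  {"ax": 0,"ay": 0,"az": 8.1,"x": 0,"y": 0,"z": 1,"grip": 0.4},
])

```text
time: 7.3
position: [0.4571, 0.2386, 0.156]
ee_rot: [0.001, 0.213, 0.977, 0.0]
ft_force: [-0.1, -0.7, -0.7]
width: 0.601
grasp_force: 0.0
```

>>> play_rows([
  {"ax": 0,"ay": 0,"az": 8.1,"x": 0,"y": 0,"z": 1,"grip": 0.4},
  {"ax": 0,"ay": 0,"az": 8.1,"x": 0,"y": 0,"z": 1,"grip": 0.4},
  {"ax": 0,"ay": 0,"az": 8.1,"x": 0,"y": 0,"z": 1,"grip": 0.4},
  {"ax": 0,"ay": 0,"az": 8.1,"x": 0,"y": 0,"z": 1,"grip": 0.4},
  {"ax": 0,"ay": 0,"az": 8.1,"x": 0,"y": 0,"z": 1,"grip": 0.4},
])

```text
time: 7.8
position: [0.4574, 0.2381, 0.1058]
ee_rot: [0.0, 0.539, 0.843, 0.0]
ft_force: [-0.4, 0.1, -0.7]
width: 0.601
grasp_force: 0.0
```

>>> play_rows([
  {"ax": 0,"ay": 0,"az": 0,"x": 0,"y": 0,"z": 0,"grip": 0.4},
  {"ax": 0,"ay": 0,"az": 0,"x": 0,"y": 0,"z": 0,"grip": 0.4},
])

```text
time: 8.0
position: [0.4569, 0.2382, 0.1063]
ee_rot: [0.0, 0.534, 0.845, 0.0]
ft_force: [-0.1, 0.5, 0.3]
width: 0.598
grasp_force: 0.0
```

```bash
cat >> h.py <<'E'
def near():
    "nearest cassette, wrist view, from rear-top edge band only"
    c=camera_info('wrist'); im=snap('wrist'); p=pose()[0]; o=min(cass(im,c),key=lambda o:np.hypot(o[1]-p[0],o[2]-p[1]))
    d=max(o[3]-38.5,0)/2e3; cp=np.array(c['extrinsics'])[:2,3]; u=np.array([o[1],o[2]])-cp; t=np.radians(o[5]); a=np.array([np.cos(t),np.sin(t)])
    a=a*np.sign(a@u); q=np.array([o[1],o[2]])+a*d
    print(*o); print('true',q.round(4)); delta(q[0],q[1],o[5] if abs((o[5]-pose()[2]+180)%360-180)<90 else o[5]+180)
E
python3 -c "
from h import *
near()"
```

```text
[306. 216.] 0.4405 0.255 40.8 27.2 -64.2
true [0.441 0.254]
pos [0.4569 0.2382 0.1066] head 115.4 shift cm x 2.10 y -0.76 az -0.4 width 0.598 gf 0.0
```

>>> play_rows([
  {"ax": 0,"ay": 0,"az": -0.4,"x": 2.1,"y": -0.75,"z": 0,"grip": 0.4},
  {"ax": 0,"ay": 0,"az": 0,"x": 0,"y": 0,"z": 3.5,"grip": 0.4},
  {"ax": 0,"ay": 0,"az": 0,"x": 0,"y": 0,"z": 3.5,"grip": 0.4},
  {"ax": 0,"ay": 0,"az": 0,"x": 0,"y": 0,"z": 2.7,"grip": 0.4},
  {"ax": 0,"ay": 0,"az": 0,"x": 0,"y": 0,"z": 0,"grip": 0.4},
])

```text
time: 8.55
position: [0.4388, 0.2533, 0.007]
ee_rot: [-0.002, 0.532, 0.847, -0.002]
ft_force: [-0.3, 0.2, 0.1]
width: 0.598
grasp_force: 0.0
```

>>> play_rows([
  {"ax": 0,"ay": 0,"az": 0,"x": 0,"y": 0,"z": 0,"grip": 1},
  {"ax": 0,"ay": 0,"az": 0,"x": 0,"y": 0,"z": 0,"grip": 1},
  {"ax": 0,"ay": 0,"az": 0,"x": 0,"y": 0,"z": 0,"grip": 1},
  {"ax": 0,"ay": 0,"az": 0,"x": 0,"y": 0,"z": 0,"grip": 1},
])

```text
time: 8.95
position: [0.4417, 0.2545, 0.0111]
ee_rot: [0.001, 0.533, 0.846, 0.002]
ft_force: [-0.8, 0.2, 7.3]
width: 0.314
grasp_force: 60.7
```

>>> play_rows([
  {"ax": 0,"ay": 0,"az": 0,"x": 0,"y": 0,"z": -4,"grip": 1},
  {"ax": 0,"ay": 0,"az": 0,"x": 0,"y": 0,"z": -4,"grip": 1},
  {"ax": 0,"ay": 0,"az": 0,"x": 0,"y": 0,"z": -4,"grip": 1},
  {"ax": 0,"ay": 0,"az": 0,"x": 0,"y": 0,"z": -4,"grip": 1},
  {"ax": 0,"ay": 0,"az": 0,"x": 0,"y": 0,"z": 0,"grip": 1},
])

```text
time: 9.45
position: [0.4432, 0.2552, 0.1754]
ee_rot: [0.004, 0.533, 0.846, 0.005]
ft_force: [0.4, 0.7, -1.9]
width: 0.31
grasp_force: 59.8
```

>>> play_rows([
  {"ax": 0,"ay": 0,"az": -8.1,"x": 0,"y": 0,"z": 0,"grip": 1},
  {"ax": 0,"ay": 0,"az": -8.1,"x": 0,"y": 0,"z": 0,"grip": 1},
  {"ax": 0,"ay": 0,"az": -8.1,"x": 0,"y": 0,"z": 0,"grip": 1},
  {"ax": 0,"ay": 0,"az": -8.1,"x": 0,"y": 0,"z": 0,"grip": 1},
  {"ax": 0,"ay": 0,"az": -8.1,"x": 0,"y": 0,"z": 0,"grip": 1},
])

```text
time: 9.95
position: [0.4399, 0.2539, 0.169]
ee_rot: [-0.0, 0.204, 0.979, -0.0]
ft_force: [0.3, 0.1, -0.6]
width: 0.31
grasp_force: 59.7
```

>>> play_rows([
  {"ax": 0,"ay": 0,"az": -8.1,"x": 0,"y": 0,"z": 0,"grip": 1},
  {"ax": 0,"ay": 0,"az": -8.1,"x": 0,"y": 0,"z": 0,"grip": 1},
  {"ax": 0,"ay": 0,"az": -8.1,"x": 0,"y": 0,"z": 0,"grip": 1},
  {"ax": 0,"ay": 0,"az": 0,"x": 0,"y": 0,"z": 0,"grip": 1},
  {"ax": 0,"ay": 0,"az": 0,"x": 0,"y": 0,"z": 0,"grip": 1},
])

```text
time: 10.45
position: [0.4401, 0.254, 0.1691]
ee_rot: [-0.0, -0.002, 1.0, -0.0]
ft_force: [0.0, 0.1, -1.3]
width: 0.308
grasp_force: 59.7
```

```bash
python3 -c "
from h import *
delta(.6365,-.0225,180)"
```

```text
pos [0.4401 0.254  0.1691] head -179.8 shift cm x -19.55 y -27.71 az 0.2 width 0.308 gf 59.7
```

>>> play_rows([
  {"ax": 0,"ay": 0,"az": 0,"x": -2.45,"y": -3.46,"z": 0,"grip": 1},
  {"ax": 0,"ay": 0,"az": 0,"x": -2.45,"y": -3.46,"z": 0,"grip": 1},
  {"ax": 0,"ay": 0,"az": 0,"x": -2.45,"y": -3.46,"z": 0,"grip": 1},
  {"ax": 0,"ay": 0,"az": 0,"x": -2.45,"y": -3.46,"z": 0,"grip": 1},
  {"ax": 0,"ay": 0,"az": 0,"x": -2.45,"y": -3.46,"z": 0,"grip": 1},
])

```text
time: 10.95
position: [0.5648, 0.0804, 0.1692]
ee_rot: [0.0, -0.002, 1.0, 0.0]
ft_force: [0.9, 0.3, -1.7]
width: 0.307
grasp_force: 66.2
```

>>> play_rows([
  {"ax": 0,"ay": 0,"az": 0,"x": -2.45,"y": -3.46,"z": 0,"grip": 1},
  {"ax": 0,"ay": 0,"az": 0,"x": -2.45,"y": -3.46,"z": 0,"grip": 1},
  {"ax": 0,"ay": 0,"az": 0,"x": -2.45,"y": -3.46,"z": 0,"grip": 1},
  {"ax": 0,"ay": 0,"az": 0,"x": 0,"y": 0,"z": 0,"grip": 1},
  {"ax": 0,"ay": 0,"az": 0,"x": 0,"y": 0,"z": 0,"grip": 1},
])

```text
time: 11.45
position: [0.6381, -0.0222, 0.1685]
ee_rot: [-0.001, -0.001, 1.0, 0.0]
ft_force: [-1.7, -0.1, -1.2]
width: 0.308
grasp_force: 65.2
```

```bash
cat >> h.py <<'E'
def held(dz=.006):
    "front dome tip of held cassette -> centre estimate (camera in front, heading 180)"
    c=camera_info('wrist'); im=snap('wrist'); p=pose()[0]
    h=cv2.cvtColor(im,cv2.COLOR_RGB2HSV); m=cv2.inRange(h,(4,130,45),(16,255,255)); m[:230]=0; m[300:]=0; m[:,:270]=0; m[:,370:]=0
    v=np.where(m.sum(1)>255*20)[0]; u=np.where(m.any(0))[0]
    q=onz(c,u.mean(),v[0],p[2]+dz+.010); print('rows',v[0],u.min(),u.max(),'top front edge',q.round(4),'centre x',round(q[0]+.019,4),'y',round(q[1],4))
E
python3 -c "
from h import *
held();delta(.6365,-.0225,180)"
```

```text
rows 266 284 352 top front edge [ 0.61   -0.0222  0.1848] centre x 0.629 y -0.0222
pos [ 0.6377 -0.0212  0.1688] head -179.7 shift cm x 0.12 y -0.13 az 0.3 width 0.311 gf 65.2
```

```bash
python3 -c "
from h import *
im=snap('wrist'); cv2.imwrite('pics/w6.png',im[200:480,150:490,::-1])"
```

```text
(no output)
```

View pics/w6.png

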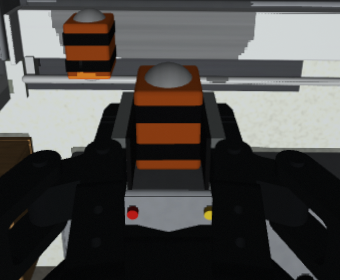

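>>> play_rows([
  {"ax": 0,"ay": 0,"az": 0.3,"x": 0.1,"y": -0.1,"z": 3,"grip": 1},
  {"ax": 0,"ay": 0,"az": 0,"x": 0,"y": 0,"z": 3,"grip": 1},
  {"ax": 0,"ay": 0,"az": 0,"x": 0,"y": 0,"z": 2.1,"grip": 1},
  {"ax": 0,"ay": 0,"az": 0,"x": 0,"y": 0,"z": 0,"grip": 1},
  {"ax": 0,"ay": 0,"az": 0,"x": 0,"y": 0,"z": 0,"grip": 1},
])

```text
time: 12.05
position: [0.6368, -0.021, 0.0885]
ee_rot: [-0.0, -0.001, 1.0, 0.0]
ft_force: [0.4, -0.2, -0.9]
width: 0.312
grasp_force: 66.8
```

>>> play_rows([
  {"ax": 0,"ay": 0,"az": 0,"x": 0,"y": 0,"z": 0,"grip": 0.57},
  {"ax": 0,"ay": 0,"az": 0,"x": 0,"y": 0,"z": 0,"grip": 0.57},
  {"ax": 0,"ay": 0,"az": 0,"x": 0,"y": 0,"z": 0,"grip": 0.57},
])

```text
time: 12.35
position: [0.6375, -0.0222, 0.0889]
ee_rot: [0.0, -0.001, 1.0, -0.0]
ft_force: [0.0, -0.5, 0.7]
width: 0.429
grasp_force: 0.0
```

>>> play_rows([
  {"ax": 0,"ay": 0,"az": 0,"x": 0,"y": 0,"z": -3,"grip": 0.57},
  {"ax": 0,"ay": 0,"az": 0,"x": 0,"y": 0,"z": -4,"grip": 0.57},
  {"ax": 0,"ay": 0,"az": 0,"x": 0,"y": 0,"z": -3,"grip": 0.57},
  {"ax": 0,"ay": 0,"az": 0,"x": 3,"y": 3,"z": 0,"grip": 0.4},
  {"ax": 0,"ay": 0,"az": 0,"x": 0,"y": 0,"z": 0,"grip": 0.4},
])

```text
time: 12.85
position: [0.6045, 0.0103, 0.1894]
ee_rot: [-0.001, -0.002, 1.0, 0.001]
ft_force: [-0.8, -0.2, -0.5]
width: 0.6
grasp_force: 0.0
```

```bash
python3 - <<'E'
from h import *
c=camera_info('wrist'); im=snap('wrist','w7.png')
for o in cass(im,c,.103): print(*o)
cs=camera_info('scene'); im=snap('scene')
for b in blobs(im): print(b[0].round(0),onz(cs,*b[0],.018).round(3))
delta(.5555,.405,102);delta(.4305,.3743,102)
E
```

```text
[206. 280.] 0.6318 -0.0692 46.2 34.0 -0.1
[275. 282.] 0.6337 -0.0208 46.2 28.8 -1.1
[ 38. 416.] 0.7451 -0.2146 110.2 53.7 -46.3
[246. 211.] [ 0.605 -0.142  0.018]
[456. 335.] [0.432 0.376 0.018]
[282. 364.] [0.716 0.286 0.018]
[405. 377.] [0.558 0.406 0.018]
pos [0.6069 0.0081 0.1889] head -179.8 shift cm x 5.03 y 39.71 az 78.2 width 0.597 gf 0.0
pos [0.6069 0.0081 0.1889] head -179.8 shift cm x 17.54 y 36.67 az 78.2 width 0.597 gf 0.0
```

>>> play_rows([
  {"ax": 0,"ay": 0,"az": 0,"x": 0.56,"y": 4.4,"z": 0,"grip": 0.4},
  {"ax": 0,"ay": 0,"az": 0,"x": 0.56,"y": 4.4,"z": 0,"grip": 0.4},
  {"ax": 0,"ay": 0,"az": 0,"x": 0.56,"y": 4.4,"z": 0,"grip": 0.4},
  {"ax": 0,"ay": 0,"az": 0,"x": 0.56,"y": 4.4,"z": 0,"grip": 0.4},
  {"ax": 0,"ay": 0,"az": 0,"x": 0.56,"y": 4.4,"z": 0,"grip": 0.4},
])

```text
time: 13.45
position: [0.5793, 0.2287, 0.188]
ee_rot: [0.0, -0.0, 1.0, -0.0]
ft_force: [0.6, -0.7, 0.3]
width: 0.598
grasp_force: 0.0
```

>>> play_rows([
  {"ax": 0,"ay": 0,"az": 0,"x": 0.56,"y": 4.4,"z": 0,"grip": 0.4},
  {"ax": 0,"ay": 0,"az": 0,"x": 0.56,"y": 4.4,"z": 0,"grip": 0.4},
  {"ax": 0,"ay": 0,"az": 0,"x": 0.56,"y": 4.4,"z": 0,"grip": 0.4},
  {"ax": 0,"ay": 0,"az": 0,"x": 0.56,"y": 4.4,"z": 0,"grip": 0.4},
  {"ax": 0,"ay": 0,"az": 7.8,"x": 0,"y": 0,"z": 0,"grip": 0.4},
])

```text
time: 13.95
position: [0.5549, 0.4088, 0.1871]
ee_rot: [-0.0, 0.066, 0.998, 0.001]
ft_force: [-1.1, -0.8, -0.2]
width: 0.598
grasp_force: 0.0
```

>>> play_rows([
  {"ax": 0,"ay": 0,"az": 7.8,"x": 0,"y": 0,"z": 1,"grip": 0.4},
  {"ax": 0,"ay": 0,"az": 7.8,"x": 0,"y": 0,"z": 1,"grip": 0.4},
  {"ax": 0,"ay": 0,"az": 7.8,"x": 0,"y": 0,"z": 1,"grip": 0.4},
  {"ax": 0,"ay": 0,"az": 7.8,"x": 0,"y": 0,"z": 1,"grip": 0.4},
  {"ax": 0,"ay": 0,"az": 7.8,"x": 0,"y": 0,"z": 1,"grip": 0.4},
])

```text
time: 14.45
position: [0.557, 0.4031, 0.1372]
ee_rot: [0.0, 0.399, 0.917, -0.0]
ft_force: [0.3, 0.4, 0.2]
width: 0.603
grasp_force: 0.0
```

>>> play_rows([
  {"ax": 0,"ay": 0,"az": 7.8,"x": 0,"y": 0,"z": 1,"grip": 0.4},
  {"ax": 0,"ay": 0,"az": 7.8,"x": 0,"y": 0,"z": 1,"grip": 0.4},
  {"ax": 0,"ay": 0,"az": 7.8,"x": 0,"y": 0,"z": 1,"grip": 0.4},
  {"ax": 0,"ay": 0,"az": 7.8,"x": 0,"y": 0,"z": 0,"grip": 0.4},
  {"ax": 0,"ay": 0,"az": 0,"x": 0,"y": 0,"z": 0,"grip": 0.4},
])

```text
time: 14.95
position: [0.5567, 0.403, 0.1073]
ee_rot: [-0.0, 0.629, 0.777, -0.0]
ft_force: [-0.7, 0.3, 0.6]
width: 0.597
grasp_force: 0.0
```

```bash
python3 -c "
from h import *
snap('wrist');near()"
```

```text
[316. 239.] 0.5546 0.409 42.9 27.5 -77.8
true [0.5551 0.4068]
pos [0.5568 0.4033 0.1081] head 102.3 shift cm x 0.38 y -0.09 az 0.1 width 0.599 gf 0.0
```

Now grip, lift, turn back 77.7° and carry towards slot y 0.0295.

>>> play_rows([
  {"ax": 0,"ay": 0,"az": 0,"x": 0.35,"y": -0.1,"z": 0,"grip": 0.4},
  {"ax": 0,"ay": 0,"az": 0,"x": 0,"y": 0,"z": 3.5,"grip": 0.4},
  {"ax": 0,"ay": 0,"az": 0,"x": 0,"y": 0,"z": 3.5,"grip": 0.4},
  {"ax": 0,"ay": 0,"az": 0,"x": 0,"y": 0,"z": 2.6,"grip": 0.4},
  {"ax": 0,"ay": 0,"az": 0,"x": 0,"y": 0,"z": 0,"grip": 0.4},
])

```text
time: 15.55
position: [0.552, 0.4055, 0.0081]
ee_rot: [-0.001, 0.628, 0.778, -0.004]
ft_force: [-0.4, 0.2, -0.3]
width: 0.599
grasp_force: 0.0
```

>>> play_rows([
  {"ax": 0,"ay": 0,"az": 0,"x": 0,"y": 0,"z": 0,"grip": 1},
  {"ax": 0,"ay": 0,"az": 0,"x": 0,"y": 0,"z": 0,"grip": 1},
  {"ax": 0,"ay": 0,"az": 0,"x": 0,"y": 0,"z": 0,"grip": 1},
  {"ax": 0,"ay": 0,"az": 0,"x": 0,"y": 0,"z": 0,"grip": 1},
])

```text
time: 15.95
position: [0.5556, 0.4074, 0.0146]
ee_rot: [0.001, 0.629, 0.778, 0.002]
ft_force: [-0.3, 0.0, 6.2]
width: 0.308
grasp_force: 62.0
```

>>> play_rows([
  {"ax": 0,"ay": 0,"az": 0,"x": 0,"y": 0,"z": -4,"grip": 1},
  {"ax": 0,"ay": 0,"az": 0,"x": 0,"y": 0,"z": -4,"grip": 1},
  {"ax": 0,"ay": 0,"az": 0,"x": 0,"y": 0,"z": -4,"grip": 1},
  {"ax": 0,"ay": 0,"az": 0,"x": 0,"y": 0,"z": -4,"grip": 1},
  {"ax": 0,"ay": 0,"az": 0,"x": 0,"y": 0,"z": 0,"grip": 1},
])

```text
time: 16.45
position: [0.557, 0.4083, 0.1803]
ee_rot: [0.002, 0.629, 0.778, 0.006]
ft_force: [-0.1, 0.8, -0.3]
width: 0.309
grasp_force: 61.2
```

>>> play_rows([
  {"ax": 0,"ay": 0,"az": -7.8,"x": 0,"y": 0,"z": 0,"grip": 1},
  {"ax": 0,"ay": 0,"az": -7.8,"x": 0,"y": 0,"z": 0,"grip": 1},
  {"ax": 0,"ay": 0,"az": -7.8,"x": 0,"y": 0,"z": 0,"grip": 1},
  {"ax": 0,"ay": 0,"az": -7.8,"x": 0,"y": 0,"z": 0,"grip": 1},
  {"ax": 0,"ay": 0,"az": -7.8,"x": 0,"y": 0,"z": 0,"grip": 1},
])

```text
time: 16.95
position: [0.5541, 0.4065, 0.1718]
ee_rot: [-0.0, 0.33, 0.944, -0.0]
ft_force: [1.1, -0.1, -0.4]
width: 0.309
grasp_force: 61.2
```

>>> play_rows([
  {"ax": 0,"ay": 0,"az": -7.8,"x": 0,"y": 0,"z": 0,"grip": 1},
  {"ax": 0,"ay": 0,"az": -7.8,"x": 0,"y": 0,"z": 0,"grip": 1},
  {"ax": 0,"ay": 0,"az": -7.8,"x": 0,"y": 0,"z": 0,"grip": 1},
  {"ax": 0,"ay": 0,"az": -7.8,"x": 0,"y": 0,"z": 0,"grip": 1},
  {"ax": 0,"ay": 0,"az": -7.5,"x": 0,"y": 0,"z": 0,"grip": 1},
])

```text
time: 17.45
position: [0.5542, 0.4065, 0.1718]
ee_rot: [-0.0, -0.001, 1.0, -0.0]
ft_force: [-0.0, 0.4, -1.4]
width: 0.313
grasp_force: 61.2
```

>>> play_rows([
  {"ax": 0,"ay": 0,"az": 0,"x": -0.9,"y": -4.2,"z": 0,"grip": 1},
  {"ax": 0,"ay": 0,"az": 0,"x": -0.9,"y": -4.2,"z": 0,"grip": 1},
  {"ax": 0,"ay": 0,"az": 0,"x": -0.9,"y": -4.2,"z": 0,"grip": 1},
  {"ax": 0,"ay": 0,"az": 0,"x": -0.9,"y": -4.2,"z": 0,"grip": 1},
  {"ax": 0,"ay": 0,"az": 0,"x": -0.9,"y": -4.2,"z": 0,"grip": 1},
])

```text
time: 17.95
position: [0.5985, 0.1948, 0.1721]
ee_rot: [-0.0, 0.002, 1.0, -0.0]
ft_force: [-0.3, -0.3, -0.2]
width: 0.31
grasp_force: 61.1
```

>>> play_rows([
  {"ax": 0,"ay": 0,"az": 0,"x": -0.9,"y": -4.2,"z": 0,"grip": 1},
  {"ax": 0,"ay": 0,"az": 0,"x": -0.9,"y": -4.2,"z": 0,"grip": 1},
  {"ax": 0,"ay": 0,"az": 0,"x": -0.9,"y": -4.2,"z": 0,"grip": 1},
  {"ax": 0,"ay": 0,"az": 0,"x": -0.9,"y": -4.2,"z": 0,"grip": 1},
  {"ax": 0,"ay": 0,"az": 0,"x": 0,"y": 0,"z": 0,"grip": 1},
])

```text
time: 18.45
position: [0.6347, 0.0227, 0.1719]
ee_rot: [0.0, 0.005, 1.0, -0.001]
ft_force: [0.2, -0.0, -1.0]
width: 0.31
grasp_force: 61.2
```

```bash
python3 -c "
from h import *
snap('wrist');held();delta(.6365,.0295,180)"
```

```text
rows 264 270 352 top front edge [0.6054 0.0248 0.1879] centre x 0.6244 y 0.0248
pos [0.6339 0.0274 0.1719] head 179.7 shift cm x -0.26 y 0.21 az -0.3 width 0.308 gf 61.2
```

>>> play_rows([
  {"ax": 0,"ay": 0,"az": 0,"x": -0.25,"y": 0.2,"z": 3,"grip": 1},
  {"ax": 0,"ay": 0,"az": 0,"x": 0,"y": 0,"z": 3,"grip": 1},
  {"ax": 0,"ay": 0,"az": 0,"x": 0,"y": 0,"z": 2.1,"grip": 1},
  {"ax": 0,"ay": 0,"az": 0,"x": 0,"y": 0,"z": 0,"grip": 1},
  {"ax": 0,"ay": 0,"az": 0,"x": 0,"y": 0,"z": 0,"grip": 1},
])

```text
time: 19.05
position: [0.6362, 0.0321, 0.091]
ee_rot: [-0.0, 0.001, 1.0, 0.0]
ft_force: [-0.3, -0.4, -0.0]
width: 0.308
grasp_force: 64.5
```

>>> play_rows([
  {"ax": 0,"ay": 0,"az": 0,"x": 0,"y": 0,"z": 0,"grip": 0.57},
  {"ax": 0,"ay": 0,"az": 0,"x": 0,"y": 0,"z": 0,"grip": 0.57},
  {"ax": 0,"ay": 0,"az": 0,"x": 0,"y": 0,"z": 0,"grip": 0.57},
])

```text
time: 19.35
position: [0.6368, 0.0307, 0.0918]
ee_rot: [0.0, 0.002, 1.0, -0.0]
ft_force: [0.2, -0.6, -0.0]
width: 0.428
grasp_force: 0.0
```

>>> play_rows([
  {"ax": 0,"ay": 0,"az": 0,"x": 0,"y": 0,"z": -3,"grip": 0.57},
  {"ax": 0,"ay": 0,"az": 0,"x": 0,"y": 0,"z": -4,"grip": 0.57},
  {"ax": 0,"ay": 0,"az": 0,"x": 0,"y": 0,"z": -3,"grip": 0.57},
  {"ax": 0,"ay": 0,"az": 0,"x": 3,"y": 3,"z": 0,"grip": 0.4},
  {"ax": 0,"ay": 0,"az": 0,"x": 0,"y": 0,"z": 0,"grip": 0.4},
])

```text
time: 19.85
position: [0.6043, 0.0632, 0.1926]
ee_rot: [-0.0, 0.001, 1.0, 0.001]
ft_force: [-0.1, -0.1, -0.2]
width: 0.6
grasp_force: 0.0
```

```bash
python3 - <<'E'
from h import *
c=camera_info('wrist'); im=snap('wrist','w8.png')
for o in cass(im,c,.103): print(*o)
cs=camera_info('scene'); im=snap('scene')
for b in blobs(im): print(b[0].round(0),onz(cs,*b[0],.018).round(3))
delta(.4305,.3743,102)
E
```

```text
[136. 279.] 0.6321 -0.0668 45.9 39.2 -0.4
[275. 280.] 0.6334 0.0319 46.7 28.4 -1.3
[205. 281.] 0.6336 -0.0179 45.4 34.3 -0.1
[622. 374.] 0.7197 0.3002 57.4 30.4 15.4
[ 35. 415.] 0.762 -0.1639 80.0 65.6 -15.2
[251. 218.] [ 0.605 -0.11   0.018]
[456. 335.] [0.433 0.376 0.018]
[282. 364.] [0.716 0.286 0.018]
pos [0.6064 0.0611 0.1919] head 179.9 shift cm x 17.66 y 31.28 az 77.9 width 0.6 gf 0.0
```

>>> play_rows([
  {"ax": 0,"ay": 0,"az": 0,"x": 1.96,"y": 3.48,"z": 0,"grip": 0.4},
  {"ax": 0,"ay": 0,"az": 0,"x": 1.96,"y": 3.48,"z": 0,"grip": 0.4},
  {"ax": 0,"ay": 0,"az": 0,"x": 1.96,"y": 3.48,"z": 0,"grip": 0.4},
  {"ax": 0,"ay": 0,"az": 0,"x": 1.96,"y": 3.48,"z": 0,"grip": 0.4},
  {"ax": 0,"ay": 0,"az": 0,"x": 1.96,"y": 3.48,"z": 0,"grip": 0.4},
])

```text
time: 20.45
position: [0.5092, 0.2356, 0.191]
ee_rot: [0.0, 0.002, 1.0, -0.0]
ft_force: [0.7, -0.0, 0.2]
width: 0.603
grasp_force: 0.0
```

>>> play_rows([
  {"ax": 0,"ay": 0,"az": 0,"x": 1.96,"y": 3.48,"z": 0,"grip": 0.4},
  {"ax": 0,"ay": 0,"az": 0,"x": 1.96,"y": 3.48,"z": 0,"grip": 0.4},
  {"ax": 0,"ay": 0,"az": 0,"x": 1.96,"y": 3.48,"z": 0,"grip": 0.4},
  {"ax": 0,"ay": 0,"az": 0,"x": 1.96,"y": 3.48,"z": 0,"grip": 0.4},
  {"ax": 0,"ay": 0,"az": 7.8,"x": 0,"y": 0,"z": 0,"grip": 0.4},
])

```text
time: 20.95
position: [0.4296, 0.3778, 0.1909]
ee_rot: [-0.0, 0.069, 0.998, 0.001]
ft_force: [0.6, -0.5, 0.1]
width: 0.598
grasp_force: 0.0
```

>>> play_rows([
  {"ax": 0,"ay": 0,"az": 7.8,"x": 0,"y": 0,"z": 1,"grip": 0.4},
  {"ax": 0,"ay": 0,"az": 7.8,"x": 0,"y": 0,"z": 1,"grip": 0.4},
  {"ax": 0,"ay": 0,"az": 7.8,"x": 0,"y": 0,"z": 1,"grip": 0.4},
  {"ax": 0,"ay": 0,"az": 7.8,"x": 0,"y": 0,"z": 1,"grip": 0.4},
  {"ax": 0,"ay": 0,"az": 7.8,"x": 0,"y": 0,"z": 1,"grip": 0.4},
])

```text
time: 21.45
position: [0.4322, 0.3741, 0.1405]
ee_rot: [0.0, 0.402, 0.916, -0.0]
ft_force: [-0.2, -0.8, -0.6]
width: 0.603
grasp_force: 0.0
```

>>> play_rows([
  {"ax": 0,"ay": 0,"az": 7.8,"x": 0,"y": 0,"z": 1,"grip": 0.4},
  {"ax": 0,"ay": 0,"az": 7.8,"x": 0,"y": 0,"z": 1,"grip": 0.4},
  {"ax": 0,"ay": 0,"az": 7.8,"x": 0,"y": 0,"z": 1,"grip": 0.4},
  {"ax": 0,"ay": 0,"az": 7.8,"x": 0,"y": 0,"z": 0,"grip": 0.4},
  {"ax": 0,"ay": 0,"az": 0,"x": 0,"y": 0,"z": 0,"grip": 0.4},
])

```text
time: 21.95
position: [0.4321, 0.374, 0.1106]
ee_rot: [-0.0, 0.631, 0.775, -0.0]
ft_force: [0.3, -0.2, 0.8]
width: 0.601
grasp_force: 0.0
```

```bash
python3 -c "
from h import *
snap('wrist');near()
c=camera_info('scene'); print(onz(c,491,370,.015).round(3),onz(c,520,343,.015).round(3))"
```

```text
[315. 239.] 0.4294 0.3787 43.5 27.4 -78.1
true [0.4299 0.3763]
pos [0.4321 0.3742 0.1112] head 102.0 shift cm x 0.24 y -0.17 az 0.1 width 0.602 gf 0.0
[0.429 0.461 0.015] [0.348 0.443 0.015]
```

>>> play_rows([
  {"ax": 0,"ay": 0,"az": 0,"x": 0.2,"y": -0.2,"z": 0,"grip": 0.4},
  {"ax": 0,"ay": 0,"az": 0,"x": 0,"y": 0,"z": 3.5,"grip": 0.4},
  {"ax": 0,"ay": 0,"az": 0,"x": 0,"y": 0,"z": 3.5,"grip": 0.4},
  {"ax": 0,"ay": 0,"az": 0,"x": 0,"y": 0,"z": 2.8,"grip": 0.4},
  {"ax": 0,"ay": 0,"az": 0,"x": 0,"y": 0,"z": 0,"grip": 0.4},
])

```text
time: 22.55
position: [0.4268, 0.3745, 0.01]
ee_rot: [-0.001, 0.63, 0.777, -0.003]
ft_force: [-0.6, 0.2, -0.8]
width: 0.596
grasp_force: 0.0
```

>>> play_rows([
  {"ax": 0,"ay": 0,"az": 0,"x": 0,"y": 0,"z": 0,"grip": 1},
  {"ax": 0,"ay": 0,"az": 0,"x": 0,"y": 0,"z": 0,"grip": 1},
  {"ax": 0,"ay": 0,"az": 0,"x": 0,"y": 0,"z": 0,"grip": 1},
  {"ax": 0,"ay": 0,"az": 0,"x": 0,"y": 0,"z": 0,"grip": 1},
])

```text
time: 22.95
position: [0.4301, 0.3766, 0.0152]
ee_rot: [0.001, 0.631, 0.776, 0.002]
ft_force: [-0.6, -0.5, 7.8]
width: 0.304
grasp_force: 61.0
```

>>> play_rows([
  {"ax": 0,"ay": 0,"az": 0,"x": 0,"y": 0,"z": -4,"grip": 1},
  {"ax": 0,"ay": 0,"az": 0,"x": 0,"y": 0,"z": -4,"grip": 1},
  {"ax": 0,"ay": 0,"az": 0,"x": 0,"y": 0,"z": -4,"grip": 1},
  {"ax": 0,"ay": 0,"az": 0,"x": 0,"y": 0,"z": -4,"grip": 1},
  {"ax": 0,"ay": 0,"az": 0,"x": 0,"y": 0,"z": 0,"grip": 1},
])

```text
time: 23.45
position: [0.4316, 0.3777, 0.1801]
ee_rot: [0.002, 0.631, 0.776, 0.006]
ft_force: [0.8, 0.3, -0.3]
width: 0.307
grasp_force: 60.1
```

>>> play_rows([
  {"ax": 0,"ay": 0,"az": -7.8,"x": 0,"y": 0,"z": 0,"grip": 1},
  {"ax": 0,"ay": 0,"az": -7.8,"x": 0,"y": 0,"z": 0,"grip": 1},
  {"ax": 0,"ay": 0,"az": -7.8,"x": 0,"y": 0,"z": 0,"grip": 1},
  {"ax": 0,"ay": 0,"az": -7.8,"x": 0,"y": 0,"z": 0,"grip": 1},
  {"ax": 0,"ay": 0,"az": -7.8,"x": 0,"y": 0,"z": 0,"grip": 1},
])

```text
time: 23.95
position: [0.4287, 0.3756, 0.1729]
ee_rot: [-0.0, 0.333, 0.943, -0.0]
ft_force: [-0.1, 0.0, -0.8]
width: 0.311
grasp_force: 60.1
```

>>> play_rows([
  {"ax": 0,"ay": 0,"az": -7.8,"x": 0,"y": 0,"z": 0,"grip": 1},
  {"ax": 0,"ay": 0,"az": -7.8,"x": 0,"y": 0,"z": 0,"grip": 1},
  {"ax": 0,"ay": 0,"az": -7.8,"x": 0,"y": 0,"z": 0,"grip": 1},
  {"ax": 0,"ay": 0,"az": -7.8,"x": 0,"y": 0,"z": 0,"grip": 1},
  {"ax": 0,"ay": 0,"az": -7.8,"x": 0,"y": 0,"z": 0,"grip": 1},
])

```text
time: 24.45
position: [0.4287, 0.3756, 0.1728]
ee_rot: [-0.0, -0.001, 1.0, -0.0]
ft_force: [0.3, -1.2, -0.7]
width: 0.307
grasp_force: 60.1
```

>>> play_rows([
  {"ax": 0,"ay": 0,"az": 0,"x": -2.29,"y": -3.25,"z": 0,"grip": 1},
  {"ax": 0,"ay": 0,"az": 0,"x": -2.29,"y": -3.25,"z": 0,"grip": 1},
  {"ax": 0,"ay": 0,"az": 0,"x": -2.29,"y": -3.25,"z": 0,"grip": 1},
  {"ax": 0,"ay": 0,"az": 0,"x": -2.29,"y": -3.25,"z": 0,"grip": 1},
  {"ax": 0,"ay": 0,"az": 0,"x": -2.29,"y": -3.25,"z": 0,"grip": 1},
])

```text
time: 24.95
position: [0.5434, 0.2115, 0.1729]
ee_rot: [-0.0, 0.002, 1.0, -0.0]
ft_force: [0.6, -0.1, -1.3]
width: 0.313
grasp_force: 60.0
```

>>> play_rows([
  {"ax": 0,"ay": 0,"az": 0,"x": -2.29,"y": -3.25,"z": 0,"grip": 1},
  {"ax": 0,"ay": 0,"az": 0,"x": -2.29,"y": -3.25,"z": 0,"grip": 1},
  {"ax": 0,"ay": 0,"az": 0,"x": -2.29,"y": -3.25,"z": 0,"grip": 1},
  {"ax": 0,"ay": 0,"az": 0,"x": -2.29,"y": -3.25,"z": 0,"grip": 1},
  {"ax": 0,"ay": 0,"az": 0,"x": 0,"y": 0,"z": 0,"grip": 1},
])

```text
time: 25.45
position: [0.6361, 0.078, 0.1724]
ee_rot: [0.0, 0.004, 1.0, -0.001]
ft_force: [-0.6, 0.4, -1.1]
width: 0.313
grasp_force: 60.0
```

```bash
python3 -c "
from h import *
snap('wrist');held();delta(.6365,.082,180)"
```

```text
rows 262 270 351 top front edge [0.605  0.0803 0.1885] centre x 0.624 y 0.0803
pos [0.6339 0.0819 0.1725] head 179.7 shift cm x -0.26 y 0.01 az -0.3 width 0.307 gf 60.1
```

>>> play_rows([
  {"ax": 0,"ay": 0,"az": 0,"x": -0.3,"y": 0.1,"z": 3,"grip": 1},
  {"ax": 0,"ay": 0,"az": 0,"x": 0,"y": 0,"z": 3,"grip": 1},
  {"ax": 0,"ay": 0,"az": 0,"x": 0,"y": 0,"z": 2.1,"grip": 1},
  {"ax": 0,"ay": 0,"az": 0,"x": 0,"y": 0,"z": 0,"grip": 1},
  {"ax": 0,"ay": 0,"az": 0,"x": 0,"y": 0,"z": 0,"grip": 1},
])

```text
time: 26.05
position: [0.6362, 0.0852, 0.0922]
ee_rot: [-0.0, 0.001, 1.0, 0.0]
ft_force: [0.2, 0.5, -0.2]
width: 0.308
grasp_force: 61.9
```

>>> play_rows([
  {"ax": 0,"ay": 0,"az": 0,"x": 0,"y": 0,"z": 0,"grip": 0.57},
  {"ax": 0,"ay": 0,"az": 0,"x": 0,"y": 0,"z": 0,"grip": 0.57},
  {"ax": 0,"ay": 0,"az": 0,"x": 0,"y": 0,"z": 0,"grip": 0.57},
])

```text
time: 26.35
position: [0.6372, 0.0839, 0.0927]
ee_rot: [0.0, 0.002, 1.0, 0.0]
ft_force: [-0.3, 0.2, -0.5]
width: 0.431
grasp_force: 0.0
```

>>> play_rows([
  {"ax": 0,"ay": 0,"az": 0,"x": 0,"y": 0,"z": -3,"grip": 0.57},
  {"ax": 0,"ay": 0,"az": 0,"x": 0,"y": 0,"z": -4,"grip": 0.57},
  {"ax": 0,"ay": 0,"az": 0,"x": 3,"y": 0,"z": -4,"grip": 0.57},
  {"ax": 0,"ay": 0,"az": 0,"x": 4,"y": 0,"z": 0,"grip": 0.57},
  {"ax": 0,"ay": 0,"az": 0,"x": 0,"y": 0,"z": 0,"grip": 0.57},
])

```text
time: 26.85
position: [0.5622, 0.0842, 0.2029]
ee_rot: [-0.002, 0.001, 1.0, 0.0]
ft_force: [-0.5, 0.4, 0.2]
width: 0.433
grasp_force: 0.0
```

```bash
python3 - <<'E'
from h import *
snap('wrist');c=camera_info('wrist'); im=snap('wrist','w9.png')
for o in cass(im,c,.103): print(*o)
delta(.506,.116,180)
E
```

```text
[121. 320.] 0.6305 -0.066 49.2 40.4 -0.8
[188. 319.] 0.6324 -0.0169 50.0 36.1 0.2
[319. 319.] 0.6317 0.085 49.4 27.2 -0.2
[588. 399.] 0.714 0.3119 52.7 47.3 30.1
[ 32. 437.] 0.7559 -0.1632 79.0 59.5 88.6
pos [0.5667 0.0839 0.203 ] head 179.8 shift cm x 6.08 y 3.19 az -0.2 width 0.427 gf 0.0
```

View pics/w9.png

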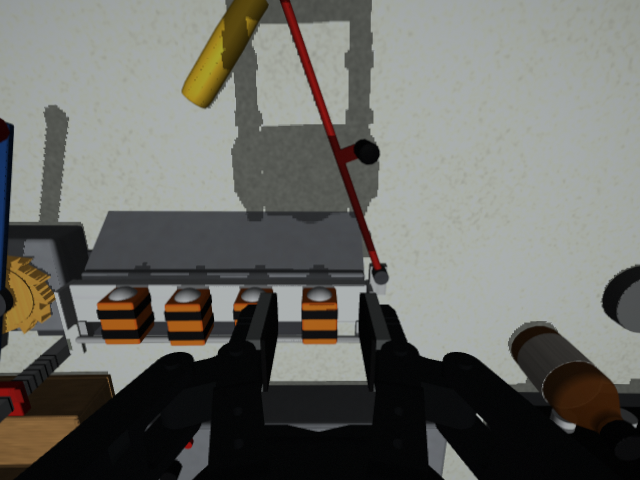

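```bash
python3 - <<'E'
from h import *
c=camera_info('wrist')
print('knobtop',onz(c,367,152,.117),'hinge',onz(c,380,275,.087),'baratknob',onz(c,338,155,.081))
K=onz(c,367,152,.117)[:2]; 
for H in (onz(c,380,275,.087)[:2],np.array([.605,.1345])): print(np.hypot(*(K-H)),np.degrees(np.arctan2(*(K-H)[::-1])))
delta(K[0],K[1],180)
E
```

```text
knobtop [0.50612629 0.11523083 0.117     ] hinge [0.60582176 0.13376076 0.087     ] baratknob [0.51199514 0.09902198 0.081     ]
0.10140289032770569 -169.47085212600794
0.1007338673761693 -168.9720450015808
pos [0.5667 0.0839 0.203 ] head 179.8 shift cm x 6.07 y 3.11 az -0.2 width 0.427 gf 0.0
```

>>> play_rows([
  {"ax": 0,"ay": 0,"az": 0,"x": 3.05,"y": 1.55,"z": 0,"grip": 0.55},
  {"ax": 0,"ay": 0,"az": 0,"x": 3.05,"y": 1.55,"z": 0,"grip": 0.55},
  {"ax": 0,"ay": 0,"az": 0,"x": 0,"y": 0,"z": 3,"grip": 0.55},
  {"ax": 0,"ay": 0,"az": 0,"x": 0,"y": 0,"z": 2,"grip": 0.55},
  {"ax": 0,"ay": 0,"az": 0,"x": 0,"y": 0,"z": 0,"grip": 0.55},
])

```text
time: 27.45
position: [0.5056, 0.1151, 0.1498]
ee_rot: [-0.002, 0.002, 1.0, -0.0]
ft_force: [-1.2, -0.4, 0.1]
width: 0.45
grasp_force: 0.0
```

```bash
python3 - <<'E'
from h import *
snap('wrist');im=snap('wrist','w10.png');delta(.506,.1155,180)
c=camera_info('wrist');print(proj(c,(.506,.1155,.117)),proj(c,(.506,.1155,.081)))
E
```

```text
pos [0.5073 0.1151 0.1524] head 179.8 shift cm x 0.13 y 0.04 az -0.2 width 0.449 gf 0.0
(np.float64(318.5079265211158), np.float64(272.25777491354717)) (np.float64(318.3639671166502), np.float64(248.56787487305016))
```

View pics/w10.png

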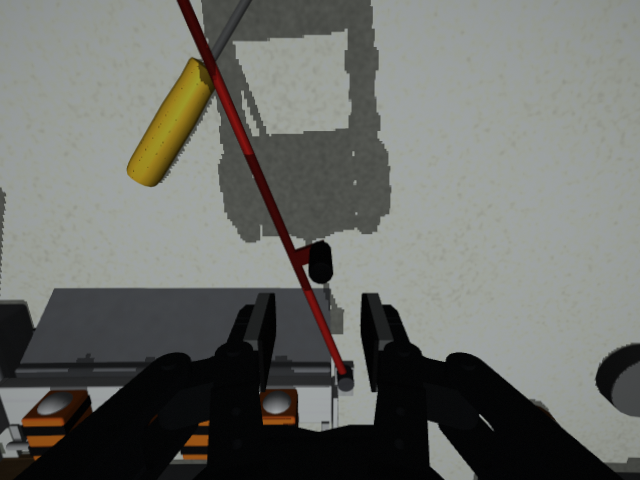

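>>> play_rows([
  {"ax": 0,"ay": 0,"az": 0,"x": 0.1,"y": 0.05,"z": 2,"grip": 0.55},
  {"ax": 0,"ay": 0,"az": 0,"x": 0,"y": 0,"z": 2,"grip": 0.55},
  {"ax": 0,"ay": 0,"az": 0,"x": 0,"y": 0,"z": 1.8,"grip": 0.55},
  {"ax": 0,"ay": 0,"az": 0,"x": 0,"y": 0,"z": 0,"grip": 0.55},
  {"ax": 0,"ay": 0,"az": 0,"x": 0,"y": 0,"z": 0,"grip": 1},
])

```text
time: 28.05
position: [0.5064, 0.1156, 0.0953]
ee_rot: [0.001, 0.002, 1.0, 0.0]
ft_force: [-0.3, 0.7, -0.1]
width: 0.292
grasp_force: 0.0
```

>>> play_rows([
  {"ax": 0,"ay": 0,"az": 0,"x": 0,"y": 0,"z": 0,"grip": 1},
  {"ax": 0,"ay": 0,"az": 0,"x": 0,"y": 0,"z": 0,"grip": 1},
  {"ax": 0,"ay": 0,"az": 0,"x": 0,"y": 0,"z": 0,"grip": 1},
])

```text
time: 28.35
position: [0.5066, 0.1157, 0.0958]
ee_rot: [0.002, 0.002, 1.0, 0.0]
ft_force: [1.3, -0.6, 7.3]
width: 0.133
grasp_force: 58.6
```

```bash
python3 - <<'E'
from h import *
p=pose()[0]; delta(.506,.1155,180); H=np.array([.6055,.134]); r=p[:2]-H; a0=np.arctan2(r[1],r[0]); R0=np.hypot(*r); print(R0,np.degrees(a0))
A=np.linspace(a0,np.radians(-100.2),13); P=H+R0*np.c_[np.cos(A),np.sin(A)]
for d in np.diff(P,axis=0)*100: print('x %.2f y %.2f'%(-d[0],d[1]))
E
```

```text
pos [0.5066 0.1157 0.0958] head 179.8 shift cm x 0.05 y -0.02 az -0.2 width 0.133 gf 58.6
0.10063442896238792 -169.50197388047664
x -0.23 y -0.99
x -0.33 y -0.96
x -0.43 y -0.92
x -0.52 y -0.87
x -0.60 y -0.82
x -0.68 y -0.75
x -0.75 y -0.68
x -0.82 y -0.60
x -0.87 y -0.51
x -0.92 y -0.42
x -0.96 y -0.33
x -0.99 y -0.23
```

>>> play_rows([
  {"ax": 0,"ay": 0,"az": 0,"x": -0.23,"y": -0.99,"z": 0,"grip": 1},
  {"ax": 0,"ay": 0,"az": 0,"x": -0.33,"y": -0.96,"z": 0,"grip": 1},
  {"ax": 0,"ay": 0,"az": 0,"x": -0.43,"y": -0.92,"z": 0,"grip": 1},
  {"ax": 0,"ay": 0,"az": 0,"x": -0.52,"y": -0.87,"z": 0,"grip": 1},
  {"ax": 0,"ay": 0,"az": 0,"x": -0.6,"y": -0.82,"z": 0,"grip": 1},
])

```text
time: 28.85
position: [0.5249, 0.0698, 0.0956]
ee_rot: [-0.001, 0.001, 1.0, -0.0]
ft_force: [-10.6, -6.9, 13.4]
width: 0.137
grasp_force: 59.9
```

>>> play_rows([
  {"ax": 0,"ay": 0,"az": 0,"x": -0.68,"y": -0.75,"z": 0,"grip": 1},
  {"ax": 0,"ay": 0,"az": 0,"x": -0.75,"y": -0.68,"z": 0,"grip": 1},
  {"ax": 0,"ay": 0,"az": 0,"x": -0.82,"y": -0.6,"z": 0,"grip": 1},
  {"ax": 0,"ay": 0,"az": 0,"x": -0.87,"y": -0.51,"z": 0,"grip": 1},
])

```text
time: 29.25
position: [0.5583, 0.0442, 0.0958]
ee_rot: [0.001, 0.002, 1.0, -0.0]
ft_force: [-0.3, 1.4, 3.8]
width: 0.138
grasp_force: 59.1
```

>>> play_rows([
  {"ax": 0,"ay": 0,"az": 0,"x": -0.92,"y": -0.42,"z": 0,"grip": 1},
  {"ax": 0,"ay": 0,"az": 0,"x": -0.96,"y": -0.33,"z": 0,"grip": 1},
  {"ax": 0,"ay": 0,"az": 0,"x": -0.99,"y": -0.23,"z": 0,"grip": 1},
  {"ax": 0,"ay": 0,"az": 0,"x": -0.15,"y": 0,"z": 0,"grip": 1},
  {"ax": 0,"ay": 0,"az": 0,"x": 0,"y": 0,"z": 0,"grip": 1},
])

```text
time: 29.75
position: [0.5882, 0.0344, 0.0957]
ee_rot: [0.001, 0.001, 1.0, -0.0]
ft_force: [-2.0, 0.1, 7.9]
width: 0.139
grasp_force: 59.5
```

```bash
python3 - <<'E'
from h import *
delta(.6055-.018,.034,180); print(state()['ft_force'])
im=snap('scene','s1.png'); cv2.imwrite('pics/s1c.png',cv2.resize(im[130:310,170:400,::-1],None,fx=2.6,fy=2.6))
E
```

```text
pos [0.5882 0.0344 0.0957] head 179.8 shift cm x 0.07 y -0.04 az -0.2 width 0.139 gf 59.5
[-1.97999375  0.10161035  7.92156708]
```

View pics/s1c.png

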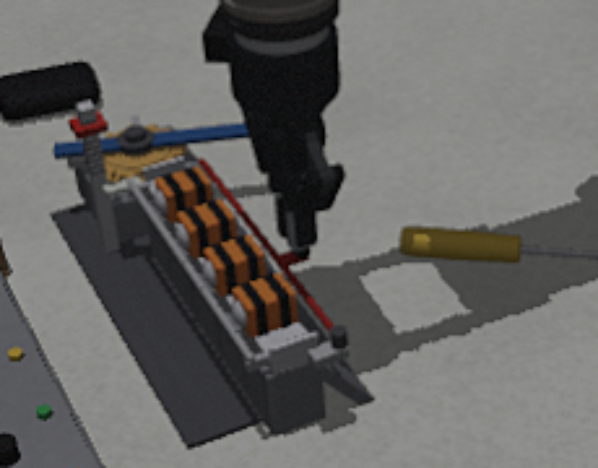

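>>> play_rows([
  {"ax": 0,"ay": 0,"az": 0,"x": -0.3,"y": 0,"z": 0,"grip": 1},
  {"ax": 0,"ay": 0,"az": 0,"x": -0.2,"y": 0,"z": 0,"grip": 1},
  {"ax": 0,"ay": 0,"az": 0,"x": 0,"y": 0,"z": 0,"grip": 1},
  {"ax": 0,"ay": 0,"az": 0,"x": 0,"y": 0,"z": 0,"grip": 1},
])

```text
time: 30.2
position: [0.5885, 0.0344, 0.0955]
ee_rot: [-0.004, 0.001, 1.0, -0.0]
ft_force: [-18.1, -3.1, 18.4]
width: 0.14
grasp_force: 60.9
```

>>> play_rows([
  {"ax": 0,"ay": 0,"az": 0,"x": 0.4,"y": 0,"z": 0,"grip": 1},
  {"ax": 0,"ay": 0,"az": 0,"x": 0,"y": 0,"z": 0,"grip": 0.65},
  {"ax": 0,"ay": 0,"az": 0,"x": 0,"y": 0,"z": 0,"grip": 0.65},
  {"ax": 0,"ay": 0,"az": 0,"x": 0,"y": 0,"z": -3,"grip": 0.6},
  {"ax": 0,"ay": 0,"az": 0,"x": 0,"y": 0,"z": -4,"grip": 0.6},
])

```text
time: 30.7
position: [0.5871, 0.0346, 0.1627]
ee_rot: [-0.003, 0.002, 1.0, 0.0]
ft_force: [1.7, 0.3, 0.3]
width: 0.404
grasp_force: 0.0
```

>>> play_rows([
  {"ax": 0,"ay": 0,"az": 0,"x": 2,"y": -3,"z": -2,"grip": 0.5},
  {"ax": 0,"ay": 0,"az": 0,"x": 2,"y": -4,"z": 0,"grip": 0.5},
  {"ax": 0,"ay": 0,"az": 0,"x": 2,"y": -4,"z": 0,"grip": 0.5},
  {"ax": 0,"ay": 0,"az": 0,"x": 2,"y": -4,"z": 0,"grip": 0.5},
  {"ax": 0,"ay": 0,"az": 0,"x": 1.8,"y": -3.5,"z": 0,"grip": 0.5},
])

```text
time: 31.2
position: [0.4888, -0.1518, 0.1842]
ee_rot: [-0.0, 0.002, 1.0, -0.0]
ft_force: [0.2, 0.0, 0.1]
width: 0.497
grasp_force: 0.0
```

```bash
python3 - <<'E'
from h import *
snap('wrist');c=camera_info('wrist');w=snap('wrist','w11.png'); delta(.491,-.151,180)
s=snap('scene','s2.png'); d=snap('side','d2.png')
for n,im in(('scene',s),('side',d),('wrist',w)):
    h=cv2.cvtColor(im,cv2.COLOR_RGB2HSV); m=cv2.inRange(h,(0,150,60),(3,255,255))|cv2.inRange(h,(174,150,60),(180,255,255))
    k,l,st,ce=cv2.connectedComponentsWithStats(m); ci=camera_info(n)
    print(n,[(st[i].tolist()) for i in range(1,k) if st[i][4]>15], 'post',[np.round(proj(ci,(.685,-.1455,z)),1).tolist() for z in (.145,.13,.12,.11,.075)])
a=cv2.resize(s[130:270,180:330,::-1],None,fx=2.66,fy=2.66); b=cv2.resize(d[140:280,250:400,::-1],None,fx=2.66,fy=2.66)
cv2.imwrite('pics/c3.png',np.hstack([a,b]))
E
```

```text
pos [ 0.4882 -0.1538  0.1842] head 179.5 shift cm x -0.28 y 0.28 az -0.5 width 0.5 gf 0.0
scene [[197, 173, 14, 8, 49], [248, 191, 50, 65, 159]] post [[202.3, 171.0], [203.4, 177.2], [204.2, 181.3], [204.9, 185.3], [207.4, 199.2]]
side [[532, 31, 7, 9, 52], [519, 99, 8, 9, 59], [298, 165, 12, 7, 49], [380, 180, 9, 25, 159], [321, 199, 12, 14, 40], [294, 219, 22, 28, 109]] post [[303.6, 161.3], [303.6, 167.4], [303.6, 171.4], [303.6, 175.3], [303.6, 189.0]]
wrist [[312, 254, 28, 26, 578], [497, 358, 67, 15, 429], [360, 364, 13, 6, 70], [589, 368, 51, 6, 279]] post [[326.5, 514.7], [326.0, 493.7], [325.7, 480.8], [325.4, 468.8], [324.6, 432.5]]
```

View pics/c3.png

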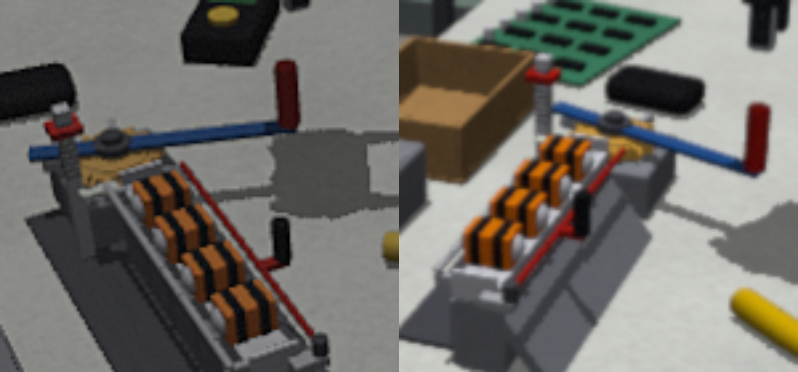

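>>> play_rows([
  {"ax": 0,"ay": 0,"az": -0.5,"x": -0.2,"y": 0.25,"z": 2,"grip": 0.5},
  {"ax": 0,"ay": 0,"az": 0,"x": 0,"y": 0,"z": 4,"grip": 0.5},
  {"ax": 0,"ay": 0,"az": 0,"x": 0,"y": 0,"z": 3.9,"grip": 0.5},
  {"ax": 0,"ay": 0,"az": 0,"x": 0,"y": 0,"z": 0,"grip": 0.72},
  {"ax": 0,"ay": 0,"az": 0,"x": 0,"y": 0,"z": 0,"grip": 0.72},
])

```text
time: 31.9
position: [0.4924, -0.1467, 0.0855]
ee_rot: [-0.0, -0.003, 1.0, 0.0]
ft_force: [-0.0, -0.6, 0.9]
width: 0.282
grasp_force: 0.0
```

```bash
python3 - <<'E'
from h import *
snap('wrist');w=snap('wrist'); A=np.array([.633,-.196]); delta(.493,-.136,180); print(state()['ft_force'])
cv2.imwrite('pics/c4.png',w[150:470,130:510,::-1])
E
```

```text
pos [ 0.4934 -0.1476  0.0872] head -179.6 shift cm x 0.03 y 1.16 az 0.4 width 0.285 gf 0.0
[ 0.5679284  -0.22720537 -0.55299676]
```

View pics/c4.png

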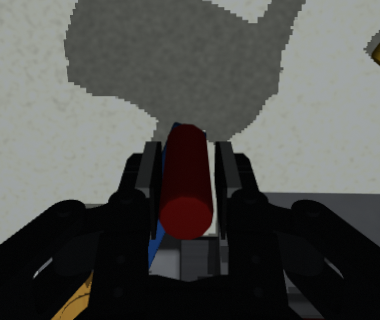

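>>> play_rows([
  {"ax": 0,"ay": 0,"az": 0,"x": 0.3,"y": 0.6,"z": 0,"grip": 0.72},
  {"ax": 0,"ay": 0,"az": 0,"x": 0,"y": 0.6,"z": 0,"grip": 0.72},
  {"ax": 0,"ay": 0,"az": 0,"x": 0,"y": 0,"z": 0,"grip": 0.72},
])

```text
time: 32.3
position: [0.4895, -0.136, 0.0868]
ee_rot: [0.001, -0.003, 1.0, -0.001]
ft_force: [0.2, -3.4, 3.6]
width: 0.28
grasp_force: 1.9
```

>>> play_rows([
  {"ax": 0,"ay": 0,"az": 0,"x": 0,"y": -2.4,"z": 0,"grip": 0.72},
  {"ax": 0,"ay": 0,"az": 0,"x": 0,"y": -2.4,"z": 0,"grip": 0.72},
  {"ax": 0,"ay": 0,"az": 0,"x": 0,"y": -2.4,"z": 0,"grip": 0.72},
  {"ax": 0,"ay": 0,"az": 0,"x": 0,"y": -2.4,"z": 0,"grip": 0.72},
  {"ax": 0,"ay": 0,"az": 0,"x": 0,"y": -2.4,"z": 0,"grip": 0.72},
])

```text
time: 32.8
position: [0.4897, -0.2552, 0.0859]
ee_rot: [0.001, -0.003, 1.0, 0.001]
ft_force: [3.2, 3.7, 0.6]
width: 0.279
grasp_force: 1.9
```

>>> play_rows([
  {"ax": 0,"ay": 0,"az": 0,"x": 0,"y": 0,"z": 0,"grip": 0.72},
])

```text
time: 32.9
position: [0.4897, -0.2575, 0.086]
ee_rot: [0.001, -0.001, 1.0, -0.001]
ft_force: [-1.0, 0.6, 0.0]
width: 0.281
grasp_force: 0.0
```

```bash
cat >> h.py <<'E'
def marks(n,f=None):
    im=snap(n,f); ci=camera_info(n); h=cv2.cvtColor(im,cv2.COLOR_RGB2HSV)
    o=[b[0].round(1).tolist() for b in blobs(im,amin=80) ]
    print(n,o); return im
E
python3 - <<'E'
from h import *
delta(.49,-.256,180); marks('scene','s3.png');marks('side','d3.png')
for f,n in (('s2.png','scene'),('d2.png','side')):
    print([b[0].round(1).tolist() for b in blobs(cv2.imread('pics/'+f)[:,:,::-1],amin=80)])
ci=camera_info('scene');cd=camera_info('side')
for z in (.09,.096,.102): print(np.round(proj(ci,(.636,.03,z)),1),np.round(proj(cd,(.636,.03,z)),1))
E
```

```text
pos [ 0.4897 -0.2575  0.086 ] head -179.8 shift cm x -0.03 y 0.15 az 0.2 width 0.281 gf 0.0
scene [[256.8, 222.7], [282.0, 363.9]]
side [[296.7, 211.8], [178.2, 294.2]]
[[257.4, 226.4], [281.9, 364.0]]
[[296.7, 215.5], [178.1, 294.1]]
[260.7 230.2] [296.3 218.8]
[260.4 227.7] [296.3 216.2]
[260.1 225.2] [296.3 213.6]
```

>>> play_rows([
  {"ax": 0,"ay": 0,"az": 0,"x": 0,"y": 2.4,"z": 0,"grip": 0.72},
  {"ax": 0,"ay": 0,"az": 0,"x": 0,"y": 2.4,"z": 0,"grip": 0.72},
  {"ax": 0,"ay": 0,"az": 0,"x": 0,"y": 2.4,"z": 0,"grip": 0.72},
  {"ax": 0,"ay": 0,"az": 0,"x": 0,"y": 2.4,"z": 0,"grip": 0.72},
  {"ax": 0,"ay": 0,"az": 0,"x": 0,"y": 2.4,"z": 0,"grip": 0.72},
])

```text
time: 33.5
position: [0.489, -0.1345, 0.0859]
ee_rot: [0.001, -0.004, 1.0, -0.001]
ft_force: [-5.1, -77.3, -1.1]
width: 0.282
grasp_force: 44.6
```

>>> play_rows([
  {"ax": 0,"ay": 0,"az": 0,"x": 0,"y": 0,"z": 0,"grip": 0.72},
])

```text
time: 33.6
position: [0.4891, -0.1359, 0.0862]
ee_rot: [0.001, -0.005, 1.0, -0.003]
ft_force: [-1.1, -12.7, -0.0]
width: 0.283
grasp_force: 6.1
```

```bash
python3 - <<'E'
from h import *
delta(.49,-.136,180); marks('scene');marks('side')
E
```

```text
pos [ 0.4891 -0.1359  0.0862] head -179.5 shift cm x -0.09 y -0.01 az 0.5 width 0.283 gf 6.1
scene [[256.9, 223.7], [282.0, 363.9]]
side [[296.7, 212.6], [178.3, 294.2]]
```

>>> play_rows([
  {"ax": 0,"ay": 0,"az": 0,"x": 0,"y": -2.4,"z": 0,"grip": 0.72},
  {"ax": 0,"ay": 0,"az": 0,"x": 0,"y": -2.4,"z": 0,"grip": 0.72},
  {"ax": 0,"ay": 0,"az": 0,"x": 0,"y": -2.4,"z": 0,"grip": 0.72},
  {"ax": 0,"ay": 0,"az": 0,"x": 0,"y": -2.4,"z": 0,"grip": 0.72},
  {"ax": 0,"ay": 0,"az": 0,"x": 0,"y": -2.4,"z": 0,"grip": 0.72},
])

```text
time: 34.2
position: [0.4895, -0.2541, 0.0855]
ee_rot: [-0.0, -0.003, 1.0, 0.001]
ft_force: [2.5, 4.0, -0.9]
width: 0.281
grasp_force: 1.8
```

>>> play_rows([
  {"ax": 0,"ay": 0,"az": 0,"x": 0,"y": 0,"z": 0,"grip": 0.72},
])

```text
time: 34.3
position: [0.4896, -0.2565, 0.0856]
ee_rot: [0.0, -0.002, 1.0, -0.0]
ft_force: [0.5, -0.1, -0.7]
width: 0.28
grasp_force: 0.0
```

```bash
python3 - <<'E'
from h import *
delta(.49,-.256,180); marks('scene','s4.png');marks('side','d4.png')
E
```

```text
pos [ 0.4896 -0.2565  0.0856] head -179.8 shift cm x -0.05 y 0.05 az 0.2 width 0.28 gf 0.0
scene [[256.5, 220.4], [282.1, 363.9]]
side [[296.8, 209.3], [178.2, 294.3]]
```

>>> play_rows([
  {"ax": 0,"ay": 0,"az": 0,"x": 0,"y": 2.7,"z": 0,"grip": 0.72},
  {"ax": 0,"ay": 0,"az": 0,"x": 0,"y": 2.7,"z": 0,"grip": 0.72},
  {"ax": 0,"ay": 0,"az": 0,"x": 0,"y": 2.7,"z": 0,"grip": 0.72},
  {"ax": 0,"ay": 0,"az": 0,"x": 0,"y": 2.4,"z": 0,"grip": 0.72},
  {"ax": 0,"ay": 0,"az": 0,"x": 0,"y": 1.2,"z": 0,"grip": 0.72},
])

```text
time: 34.9
position: [0.4885, -0.1357, 0.0856]
ee_rot: [0.0, -0.004, 1.0, -0.0]
ft_force: [1.2, -5.3, 1.9]
width: 0.28
grasp_force: 6.1
```

>>> play_rows([
  {"ax": 0,"ay": 0,"az": 0,"x": 0,"y": 0,"z": 0,"grip": 0.72},
])

```text
time: 35.0
position: [0.4885, -0.1368, 0.0856]
ee_rot: [-0.0, -0.004, 1.0, -0.0]
ft_force: [-0.1, -0.5, 0.5]
width: 0.28
grasp_force: 0.0
```

```bash
python3 - <<'E'
from h import *
delta(.49,-.1395,180); marks('scene');marks('side')
E
```

```text
pos [ 0.4885 -0.1368  0.0856] head -179.5 shift cm x -0.15 y -0.27 az 0.5 width 0.28 gf 0.0
scene [[256.8, 221.4], [282.0, 364.0]]
side [[296.9, 210.2], [178.2, 294.3]]
```

>>> play_rows([
  {"ax": 0,"ay": 0,"az": 0,"x": 0,"y": -2.6,"z": 0,"grip": 0.72},
  {"ax": 0,"ay": 0,"az": 0,"x": 0,"y": -2.6,"z": 0,"grip": 0.72},
  {"ax": 0,"ay": 0,"az": 0,"x": 0,"y": -2.6,"z": 0,"grip": 0.72},
  {"ax": 0,"ay": 0,"az": 0,"x": 0,"y": -2.6,"z": 0,"grip": 0.72},
  {"ax": 0,"ay": 0,"az": 0,"x": 0,"y": -1.2,"z": 0,"grip": 0.72},
])

```text
time: 35.6
position: [0.4895, -0.2561, 0.0852]
ee_rot: [0.0, -0.002, 1.0, 0.0]
ft_force: [2.2, 3.1, -0.7]
width: 0.276
grasp_force: 1.7
```

>>> play_rows([
  {"ax": 0,"ay": 0,"az": 0,"x": 0,"y": 0,"z": 0,"grip": 0.72},
])

```text
time: 35.7
position: [0.4891, -0.2559, 0.0851]
ee_rot: [-0.0, -0.002, 1.0, -0.0]
ft_force: [0.4, 0.4, -0.1]
width: 0.279
grasp_force: 0.0
```

```bash
python3 - <<'E'
from h import *
delta(.49,-.2555,180); marks('scene','s5.png');marks('side','d5.png')
E
```

```text
pos [ 0.4891 -0.2559  0.0851] head -179.8 shift cm x -0.09 y 0.04 az 0.2 width 0.279 gf 0.0
scene [[256.4, 218.2], [282.0, 363.9]]
side [[296.6, 206.9], [178.1, 294.1]]
```

>>> play_rows([
  {"ax": 0,"ay": 0,"az": 0,"x": 0,"y": 2.6,"z": 0,"grip": 0.72},
  {"ax": 0,"ay": 0,"az": 0,"x": 0,"y": 2.6,"z": 0,"grip": 0.72},
  {"ax": 0,"ay": 0,"az": 0,"x": 0,"y": 2.6,"z": 0,"grip": 0.72},
  {"ax": 0,"ay": 0,"az": 0,"x": 0,"y": 2.6,"z": 0,"grip": 0.72},
  {"ax": 0,"ay": 0,"az": 0,"x": 0,"y": 1.2,"z": 0,"grip": 0.72},
])

```text
time: 36.3
position: [0.4886, -0.1362, 0.0856]
ee_rot: [0.0, -0.004, 1.0, -0.0]
ft_force: [1.9, -1.5, -0.4]
width: 0.281
grasp_force: 1.0
```

>>> play_rows([
  {"ax": 0,"ay": 0,"az": 0,"x": 0,"y": 0,"z": 0,"grip": 0.72},
])

```text
time: 36.4
position: [0.4886, -0.1372, 0.0855]
ee_rot: [-0.0, -0.004, 1.0, -0.0]
ft_force: [0.4, -0.7, 0.1]
width: 0.281
grasp_force: 0.0
```

>>> play_rows([
  {"ax": 0,"ay": 0,"az": 0,"x": 0,"y": -2.6,"z": 0,"grip": 0.72},
  {"ax": 0,"ay": 0,"az": 0,"x": 0,"y": -2.6,"z": 0,"grip": 0.72},
  {"ax": 0,"ay": 0,"az": 0,"x": 0,"y": -2.6,"z": 0,"grip": 0.72},
  {"ax": 0,"ay": 0,"az": 0,"x": 0,"y": -2.6,"z": 0,"grip": 0.72},
  {"ax": 0,"ay": 0,"az": 0,"x": 0,"y": -1.2,"z": 0,"grip": 0.72},
])

```text
time: 36.9
position: [0.4894, -0.2563, 0.0852]
ee_rot: [0.0, -0.002, 1.0, 0.0]
ft_force: [2.4, 3.1, -0.3]
width: 0.283
grasp_force: 1.7
```

>>> play_rows([
  {"ax": 0,"ay": 0,"az": 0,"x": 0,"y": 0,"z": 0,"grip": 0.72},
])

```text
time: 37.0
position: [0.4891, -0.256, 0.0851]
ee_rot: [-0.0, -0.002, 1.0, -0.0]
ft_force: [-0.8, 0.3, 0.5]
width: 0.279
grasp_force: 0.0
```

```bash
python3 - <<'E'
from h import *
delta(.49,-.2555,180); marks('scene');marks('side')
E
```

```text
pos [ 0.4891 -0.256   0.0851] head -179.8 shift cm x -0.09 y 0.05 az 0.2 width 0.279 gf 0.0
scene [[256.0, 215.6], [282.0, 364.0]]
side [[296.6, 204.4], [178.2, 294.3]]
```

>>> play_rows([
  {"ax": 0,"ay": 0,"az": 0,"x": 0,"y": 2.6,"z": 0,"grip": 0.72},
  {"ax": 0,"ay": 0,"az": 0,"x": 0,"y": 2.6,"z": 0,"grip": 0.72},
  {"ax": 0,"ay": 0,"az": 0,"x": 0,"y": 2.6,"z": 0,"grip": 0.72},
  {"ax": 0,"ay": 0,"az": 0,"x": 0,"y": 2.6,"z": 0,"grip": 0.72},
  {"ax": 0,"ay": 0,"az": 0,"x": 0,"y": 1.2,"z": 0,"grip": 0.72},
])

```text
time: 37.6
position: [0.4886, -0.1362, 0.0856]
ee_rot: [0.0, -0.004, 1.0, -0.0]
ft_force: [1.0, -2.1, -0.4]
width: 0.282
grasp_force: 1.0
```

>>> play_rows([
  {"ax": 0,"ay": 0,"az": 0,"x": 0,"y": 0,"z": 0,"grip": 0.72},
])

```text
time: 37.7
position: [0.4886, -0.1372, 0.0855]
ee_rot: [-0.0, -0.004, 1.0, -0.0]
ft_force: [-0.4, -1.0, 0.5]
width: 0.279
grasp_force: 0.0
```

>>> play_rows([
  {"ax": 0,"ay": 0,"az": 0,"x": 0,"y": -2.6,"z": 0,"grip": 0.72},
  {"ax": 0,"ay": 0,"az": 0,"x": 0,"y": -2.6,"z": 0,"grip": 0.72},
  {"ax": 0,"ay": 0,"az": 0,"x": 0,"y": -2.6,"z": 0,"grip": 0.72},
  {"ax": 0,"ay": 0,"az": 0,"x": 0,"y": -2.6,"z": 0,"grip": 0.72},
  {"ax": 0,"ay": 0,"az": 0,"x": 0,"y": -1.2,"z": 0,"grip": 0.72},
])

```text
time: 38.2
position: [0.4895, -0.2563, 0.0852]
ee_rot: [0.0, -0.002, 1.0, 0.0]
ft_force: [2.0, 4.0, 0.2]
width: 0.28
grasp_force: 1.7
```

>>> play_rows([
  {"ax": 0,"ay": 0,"az": 0,"x": 0,"y": 0,"z": 0,"grip": 0.72},
])

```text
time: 38.3
position: [0.4891, -0.256, 0.0851]
ee_rot: [-0.0, -0.002, 1.0, -0.0]
ft_force: [-0.0, 0.2, -0.3]
width: 0.279
grasp_force: 0.0
```

>>> play_rows([
  {"ax": 0,"ay": 0,"az": 0,"x": 0,"y": 2.6,"z": 0,"grip": 0.72},
  {"ax": 0,"ay": 0,"az": 0,"x": 0,"y": 2.6,"z": 0,"grip": 0.72},
  {"ax": 0,"ay": 0,"az": 0,"x": 0,"y": 2.6,"z": 0,"grip": 0.72},
  {"ax": 0,"ay": 0,"az": 0,"x": 0,"y": 2.6,"z": 0,"grip": 0.72},
  {"ax": 0,"ay": 0,"az": 0,"x": 0,"y": 1.2,"z": 0,"grip": 0.72},
])

```text
time: 38.8
position: [0.4884, -0.1364, 0.0855]
ee_rot: [-0.0, -0.004, 1.0, -0.0]
ft_force: [0.8, -2.9, -0.1]
width: 0.28
grasp_force: 1.0
```

```bash
python3 - <<'E'
from h import *
snap('wrist');delta(.49,-.1395,180); s=marks('scene','s6.png');d=marks('side','d6.png')
a=cv2.resize(s[150:220,180:270,::-1],None,fx=4.4,fy=4.4,interpolation=cv2.INTER_CUBIC); b=cv2.resize(d[140:210,280:370,::-1],None,fx=4.4,fy=4.4,interpolation=cv2.INTER_CUBIC)
cv2.imwrite('pics/c6.png',np.hstack([a,b]))
E
```

```text
pos [ 0.4885 -0.1364  0.0856] head -179.5 shift cm x -0.14 y -0.31 az 0.5 width 0.281 gf 0.0
scene [[257.3, 213.6], [282.0, 364.0]]
side [[297.5, 203.2], [178.4, 294.4], [179.8, 334.6]]
```

View pics/c6.png

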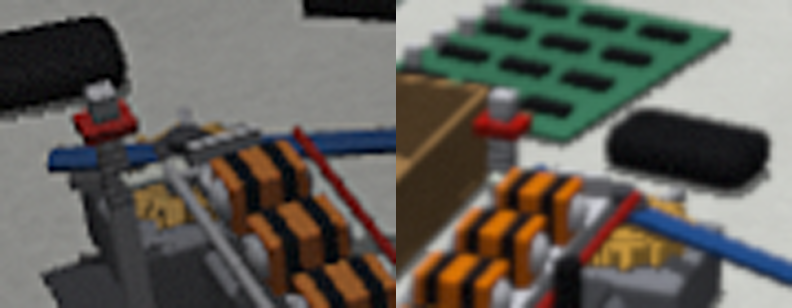

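>>> play_rows([
  {"ax": 0,"ay": 0,"az": 0,"x": 0,"y": -0.3,"z": 0,"grip": 0.6},
  {"ax": 0,"ay": 0,"az": 0,"x": 0,"y": 0,"z": -4,"grip": 0.6},
  {"ax": 0,"ay": 0,"az": 0,"x": 0,"y": 0,"z": -4,"grip": 0.6},
  {"ax": 0,"ay": 0,"az": 0,"x": 0,"y": 0,"z": -4,"grip": 0.6},
  {"ax": 0,"ay": 0,"az": 0,"x": -3.5,"y": 2.8,"z": 0,"grip": 0.6},
])

```text
time: 39.45
position: [0.5244, -0.1177, 0.2114]
ee_rot: [0.004, 0.0, 1.0, -0.002]
ft_force: [1.2, -1.2, 0.9]
width: 0.399
grasp_force: 0.0
```

>>> play_rows([
  {"ax": 0,"ay": 0,"az": 0,"x": -3.7,"y": 2.8,"z": 0,"grip": 0.6},
  {"ax": 0,"ay": 0,"az": 0,"x": -3.7,"y": 2.8,"z": 0,"grip": 0.6},
  {"ax": 0,"ay": 0,"az": 0,"x": 0,"y": 0,"z": 0,"grip": 0.6},
  {"ax": 0,"ay": 0,"az": 0,"x": 0,"y": 0,"z": 0,"grip": 0.6},
  {"ax": 0,"ay": 0,"az": 0,"x": 0,"y": 0,"z": 0,"grip": 0.6},
])

```text
time: 39.95
position: [0.5966, -0.0583, 0.205]
ee_rot: [-0.001, -0.002, 1.0, -0.0]
ft_force: [-0.0, -0.7, 0.1]
width: 0.404
grasp_force: 0.0
```

```bash
cat >> h.py <<'E'
import pickle
def view(tag):
    c=camera_info('wrist'); im=snap('wrist',tag+'.png'); pickle.dump(c,open(tag+'.pkl','wb'))
    h=cv2.cvtColor(im,cv2.COLOR_RGB2HSV); m=cv2.inRange(h,(0,140,50),(4,255,255))|cv2.inRange(h,(174,140,50),(180,255,255))
    k,l,st,ce=cv2.connectedComponentsWithStats(m); e=[np.round(proj(c,(.685,-.1455,z)),0).tolist() for z in(.145,.12)]
    print(e)
    for i in range(1,k):
        if st[i][4]>40:
            p=cv2.findContours((l==i).astype(np.uint8),cv2.RETR_EXTERNAL,cv2.CHAIN_APPROX_NONE)[0][0]; print(st[i].tolist(), cv2.approxPolyDP(p,2,True)[:,0].tolist())
E
python3 -c "
from h import *
delta(.6,-.055,180); view('v1')"
```

```text
pos [ 0.5966 -0.0583  0.205 ] head -179.8 shift cm x -0.34 y 0.32 az 0.2 width 0.404 gf 0.0
[[192.0, 375.0], [203.0, 352.0]]
[163, 66, 34, 36, 956] [[169, 68], [163, 76], [163, 85], [167, 93], [175, 100], [190, 99], [196, 91], [192, 73], [181, 66]]
[226, 232, 361, 24, 2802] [[586, 250], [573, 247], [482, 246], [476, 251], [469, 252], [459, 246], [446, 232], [442, 245], [255, 241], [226, 243], [228, 248], [584, 255]]
[176, 344, 37, 17, 359] [[176, 347], [177, 351], [199, 354], [201, 360], [212, 357], [211, 348], [202, 344], [178, 344]]
[319, 414, 9, 8, 64] [[319, 415], [321, 421], [327, 420], [326, 414]]
```

>>> play_rows([
  {"ax": 0,"ay": 0,"az": 0,"x": 0,"y": -4.5,"z": 0,"grip": 0.6},
  {"ax": 0,"ay": 0,"az": 0,"x": 0,"y": -4.5,"z": 0,"grip": 0.6},
  {"ax": 0,"ay": 0,"az": 0,"x": 0,"y": -4.5,"z": 0,"grip": 0.6},
  {"ax": 0,"ay": 0,"az": 0,"x": 0,"y": -4.5,"z": 0,"grip": 0.6},
  {"ax": 0,"ay": 0,"az": 0,"x": 0,"y": 0,"z": 0,"grip": 0.6},
])

```text
time: 40.5
position: [0.5965, -0.244, 0.2053]
ee_rot: [0.0, 0.001, 1.0, -0.001]
ft_force: [-0.6, -0.3, -0.6]
width: 0.398
grasp_force: 0.0
```

>>> play_rows([
  {"ax": 0,"ay": 0,"az": 0,"x": 0,"y": 0,"z": 0,"grip": 0.6},
  {"ax": 0,"ay": 0,"az": 0,"x": 0,"y": 0,"z": 0,"grip": 0.6},
])

```text
time: 40.7
position: [0.5977, -0.2368, 0.2056]
ee_rot: [0.0, -0.002, 1.0, 0.0]
ft_force: [0.0, -0.0, 1.0]
width: 0.399
grasp_force: 0.0
```

```bash
python3 -c "
from h import *
delta(.6,-.235,180); view('v2')
a=cv2.imread('pics/v1.png')[200:440,60:310];b=cv2.imread('pics/v2.png')[200:440,330:580]
cv2.imwrite('pics/v12.png',cv2.resize(np.hstack([a,b]),(800,384),interpolation=cv2.INTER_CUBIC))"
```

```text
pos [ 0.5977 -0.2368  0.2056] head -179.7 shift cm x -0.23 y 0.18 az 0.3 width 0.399 gf 0.0
[[448.0, 373.0], [437.0, 351.0]]
[476, 65, 33, 37, 902] [[500, 66], [486, 66], [479, 74], [476, 86], [483, 99], [488, 101], [497, 98], [505, 90], [508, 82], [507, 72]]
[479, 240, 161, 11, 1292] [[479, 243], [481, 247], [639, 250], [639, 243], [482, 240]]
[423, 344, 37, 15, 355] [[423, 357], [429, 358], [431, 353], [458, 351], [459, 347], [452, 344], [425, 344]]
```

View pics/v12.png

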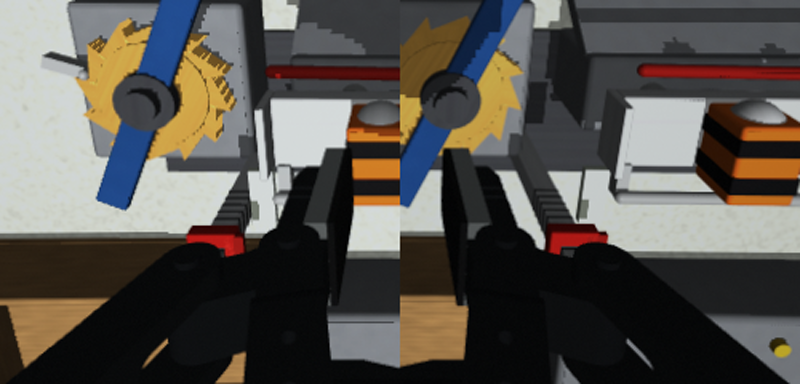

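```bash
python3 - <<'E'
import cv2,numpy as np
for f,cs in(('v1',range(172,216,2)),('v2',range(419,464,2))):
    im=cv2.imread(f'pics/{f}.png'); print(f,list(cs))
    for r in range(340,362): print(r,' '.join('%3d%s'%(im[r,c,2],'*' if im[r,c,2]>2.5*im[r,c,1] and im[r,c,2]>40 else ' ') for c in cs))
E
```

```text
v1 [172, 174, 176, 178, 180, 182, 184, 186, 188, 190, 192, 194, 196, 198, 200, 202, 204, 206, 208, 210, 212, 214]
340 209  206  204  207  191  189  188  188  187  187   80   55   55   55   56   56   55   54   45   24   16   61 
341 208  207  204  203   66   44*  48*  49*  48*  48*  48*  48*  48*  48*  48*  49*  48*  48*  45*  25   20  125 
342 207  208  207  176   46*  45*  46*  47*  47*  46*  46*  46*  48*  47*  48*  48*  48*  48*  44*  23   26  187 
343 208  209  210  125   47*  47*  47*  48*  48*  48*  47*  48*  48*  48*  48*  49*  48*  48*  42*  17   31  210 
344 208  209  207   66   48*  48*  48*  48*  49*  49*  49*  49*  49*  49*  49*  50*  49*  48*  39   20   40  211 
345 201  201  184   56*  54*  56*  55*  56*  54*  54*  55*  54*  55*  54*  55*  54*  54*  47*  37   29   49  188 
346 111  111   99   98*  94*  94*  96*  96*  97*  97*  97*  97*  97*  97*  97*  98*  98*  73*  39   40   46  116 
347 108  108  122  166* 165* 165* 167* 170* 170* 169* 169* 169* 168* 168* 168* 168* 167* 120*  60*  59*  41  116 
348  89   88  132  188* 186* 187* 188* 188* 188* 188* 187* 186* 188* 187* 
[... 3557 characters left out ...]
   98* 174* 173* 166*  21   45   44   44   15    8    6    6    6    7    7    6    6    6    5    7    4 
357   7   13   97* 159* 167* 165*  25   53   51   51    6    7    6    7    7    8    7    7    5    6    8    6    7 
358   7    6   13   52* 121* 152*  25   52   51   50    4    6    7    5    5    6    7    6    9    7    7    5    6 
359   6    7    8    7    6   34   21   44   51   50    5    7    5    7    7    7    6    6    6    6    7    7    7 
360   7    6    6    7    7    8    7   14   37   48    6    7    7    6    7    7    5    6    6    6    4    6    6 
361   7    6    5    5    6    7    8    6    8    5    7    6    7    8    5    7    6    6    6    6    8    6    5
```

```bash
python3 - <<'E'
from h import *
c1=pickle.load(open('v1.pkl','rb'));c2=pickle.load(open('v2.pkl','rb'))
for n,a,b in (('TL',(177.3,346.2),(424.2,345.2)),('TR',(205.5,346.3),(453.4,345.5)),('stripR',(211.3,347.7),(459.5,346.5))): print(n,*[x.round(4) if hasattr(x,'round') else x for x in tri(c1,a,c2,b)])
# ledge check: sharp features: keeper tip end v1 (226,245.5) v2 (479,243.5)
print(tri(c1,(226.5,245.5),c2,(479.5,243.5)))
for f,r0,r1,cs in(('v1',235,335,(235,250,265,280)),('v2',235,335,(465,475,490,505,515))):
    g=cv2.imread(f'pics/{f}.png',0).astype(int)
    for c in cs:
        d=np.diff(g[r0:r1,c]); print(f,c,[(r0+i,int(d[i])) for i in np.where(abs(d)>35)[0]])
    for r in (270,285,300):
        d=np.diff(g[r]); w=(200,300) if f=='v1' else (440,560); print(f,'row',r,[(i,int(d[i])) for i in range(*w) if abs(d[i])>35])
E
```

```text
TL [ 0.6724 -0.1593  0.1304] 0.0004
TR [ 0.6718 -0.1387  0.1314] 0.0003
stripR [ 0.6724 -0.1344  0.132 ] 0.0
(array([ 0.60082972, -0.12258498,  0.11270486]), np.float64(0.0006659862337940812))
v1 235 [(np.int64(260), 51), (np.int64(261), 70), (np.int64(301), -62), (np.int64(302), -68), (np.int64(303), 74), (np.int64(317), -41), (np.int64(318), -66), (np.int64(321), 38)]
v1 250 [(np.int64(260), 40), (np.int64(261), 80), (np.int64(303), -79), (np.int64(304), -100)]
v1 265 [(np.int64(261), 91), (np.int64(291), -76), (np.int64(292), -82)]
v1 280 [(np.int64(279), 42), (np.int64(282), 36), (np.int64(287), -58), (np.int64(288), -53), (np.int64(298), 54)]
v1 row 270 [(212, -43), (218, 153), (223, -103), (224, -46), (228, 125), (229, 40), (278, -85), (279, -73)]
v1 row 285 [(208, -63), (219, 148), (224, -99), (225, -52), (229, 92), (230, 68), (275, -56), (276, -37)]
v1 row 300 [(220, 45), (221, 99), (225, -69), (226, -78), (231, 129), (260, -83), (261, -63), (279, 103)]
v2 465 [(np.int64(311), -90), (np.int64(317), -55), (np.int64(325), 44), (np.int64(326), 39)]
v2 475 [(np.int64(259), 36), (
[... 151 characters left out ...]
np.int64(320), 40)]
v2 490 [(np.int64(260), 76), (np.int64(261), 41), (np.int64(303), -93), (np.int64(306), 39), (np.int64(307), 71), (np.int64(318), -51), (np.int64(319), -78), (np.int64(320), 40), (np.int64(327), 38)]
v2 505 [(np.int64(260), 78), (np.int64(261), 39), (np.int64(303), -100), (np.int64(307), 68), (np.int64(308), 49), (np.int64(319), -109), (np.int64(320), 42)]
v2 515 [(np.int64(260), 76), (np.int64(291), -40), (np.int64(307), 43), (np.int64(308), 74), (np.int64(309), 41), (np.int64(319), -144), (np.int64(320), 41), (np.int64(327), 38)]
v2 row 270 [(470, 111), (519, -95)]
v2 row 285 [(467, 87), (468, 67), (516, -72), (518, -52)]
v2 row 300 [(465, 117), (513, -110), (514, -67)]
```

>>> play_rows([
  {"ax": 0,"ay": 0,"az": 0.3,"x": 3.6,"y": 3.2,"z": 0,"grip": 0.55},
  {"ax": 0,"ay": 0,"az": 0,"x": 3.6,"y": 3.2,"z": 0,"grip": 0.55},
  {"ax": 0,"ay": 0,"az": 0,"x": 3.6,"y": 3.3,"z": 0,"grip": 0.55},
  {"ax": 0,"ay": 0,"az": 0,"x": 0,"y": 0,"z": 4,"grip": 0.55},
  {"ax": 0,"ay": 0,"az": 0,"x": 0,"y": 0,"z": 0,"grip": 0.55},
])

```text
time: 41.25
position: [0.4873, -0.1374, 0.1631]
ee_rot: [-0.003, -0.001, 1.0, 0.001]
ft_force: [0.8, 0.3, 0.5]
width: 0.451
grasp_force: 0.0
```

```bash
python3 - <<'E'
from h import *
snap('wrist');c=camera_info('wrist');im=snap('wrist');delta(.4890,-.1395,180)
for b in blobs(im,hue=(0,4),amin=300): print(b[0].round(0),b[1][:5])
print(proj(c,(.4935,-.1395,.127)),proj(c,(.4935,-.1395,.1)))
E
```

```text
pos [ 0.4905 -0.1398  0.1659] head -179.9 shift cm x 0.15 y 0.03 az 0.1 width 0.447 gf 0.0
[319. 286.] [304 272  31  29 664]
(np.float64(316.2724727340395), np.float64(279.81898107637306)) (np.float64(316.3589057750778), np.float64(260.9677180634776))
```

>>> play_rows([
  {"ax": 0,"ay": 0,"az": 0,"x": 0.1,"y": 0,"z": 4,"grip": 0.55},
  {"ax": 0,"ay": 0,"az": 0,"x": 0,"y": 0,"z": 4,"grip": 0.55},
  {"ax": 0,"ay": 0,"az": 0,"x": 0,"y": 0,"z": 0,"grip": 0.72},
  {"ax": 0,"ay": 0,"az": 0,"x": 0,"y": 0.2,"z": 0,"grip": 0.72},
  {"ax": 0,"ay": 0,"az": 0,"x": 0,"y": 0,"z": 0,"grip": 0.72},
])

```text
time: 41.85
position: [0.4909, -0.1389, 0.0875]
ee_rot: [0.002, -0.0, 1.0, -0.001]
ft_force: [-0.9, -0.1, 1.3]
width: 0.281
grasp_force: 0.0
```

>>> play_rows([
  {"ax": 0,"ay": 0,"az": 0,"x": 0,"y": -2.6,"z": 0,"grip": 0.72},
  {"ax": 0,"ay": 0,"az": 0,"x": 0,"y": -2.6,"z": 0,"grip": 0.72},
  {"ax": 0,"ay": 0,"az": 0,"x": 0,"y": -2.6,"z": 0,"grip": 0.72},
  {"ax": 0,"ay": 0,"az": 0,"x": 0,"y": -2.6,"z": 0,"grip": 0.72},
  {"ax": 0,"ay": 0,"az": 0,"x": 0,"y": -1.2,"z": 0,"grip": 0.72},
])

```text
time: 42.35
position: [0.4906, -0.2565, 0.0876]
ee_rot: [0.002, 0.001, 1.0, -0.001]
ft_force: [3.5, 3.4, 0.0]
width: 0.277
grasp_force: 1.6
```

>>> play_rows([
  {"ax": 0,"ay": 0,"az": 0,"x": 0,"y": 0,"z": 0,"grip": 0.72},
])

```text
time: 42.45
position: [0.4899, -0.256, 0.0868]
ee_rot: [0.001, 0.001, 1.0, -0.001]
ft_force: [-0.0, 0.1, -0.3]
width: 0.282
grasp_force: 0.0
```

```bash
python3 - <<'E'
from h import *
delta(.49,-.2555,180); marks('scene');marks('side')
E
```

```text
pos [ 0.4899 -0.256   0.0868] head 179.9 shift cm x -0.01 y 0.05 az -0.1 width 0.282 gf 0.0
scene [[256.9, 210.1], [282.1, 363.9]]
side [[297.2, 199.2], [178.1, 294.2]]
```

>>> play_rows([
  {"ax": 0,"ay": 0,"az": 0,"x": 0,"y": 2.6,"z": 0,"grip": 0.72},
  {"ax": 0,"ay": 0,"az": 0,"x": 0,"y": 2.6,"z": 0,"grip": 0.72},
  {"ax": 0,"ay": 0,"az": 0,"x": 0,"y": 2.6,"z": 0,"grip": 0.72},
  {"ax": 0,"ay": 0,"az": 0,"x": 0,"y": 2.6,"z": 0,"grip": 0.72},
  {"ax": 0,"ay": 0,"az": 0,"x": 0,"y": 1.2,"z": 0,"grip": 0.72},
])

```text
time: 43.05
position: [0.4892, -0.1358, 0.0858]
ee_rot: [0.0, -0.001, 1.0, -0.0]
ft_force: [1.6, -1.6, -0.8]
width: 0.282
grasp_force: 1.5
```

>>> play_rows([
  {"ax": 0,"ay": 0,"az": 0,"x": 0,"y": 0,"z": 0,"grip": 0.72},
])

```text
time: 43.15
position: [0.4891, -0.1369, 0.0858]
ee_rot: [0.0, -0.002, 1.0, -0.0]
ft_force: [0.9, -0.6, -1.0]
width: 0.281
grasp_force: 0.0
```

```bash
python3 - <<'E'
from h import *
delta(.49,-.1395,180); marks('scene');marks('side')
E
```

```text
pos [ 0.4891 -0.1369  0.0858] head -179.8 shift cm x -0.09 y -0.26 az 0.2 width 0.281 gf 0.0
scene [[257.0, 210.8], [282.0, 364.0]]
side [[297.4, 200.1], [178.2, 294.1]]
```

>>> play_rows([
  {"ax": 0,"ay": 0,"az": 0,"x": 0,"y": -2.6,"z": 0,"grip": 0.72},
  {"ax": 0,"ay": 0,"az": 0,"x": 0,"y": -2.6,"z": 0,"grip": 0.72},
  {"ax": 0,"ay": 0,"az": 0,"x": 0,"y": -2.6,"z": 0,"grip": 0.72},
  {"ax": 0,"ay": 0,"az": 0,"x": 0,"y": -2.6,"z": 0,"grip": 0.72},
  {"ax": 0,"ay": 0,"az": 0,"x": 0,"y": -1.2,"z": 0,"grip": 0.72},
])

```text
time: 43.75
position: [0.4892, -0.256, 0.0852]
ee_rot: [0.0, 0.001, 1.0, 0.0]
ft_force: [2.5, 3.5, 0.3]
width: 0.277
grasp_force: 1.7
```

>>> play_rows([
  {"ax": 0,"ay": 0,"az": 0,"x": 0,"y": 0,"z": 0,"grip": 0.72},
])

```text
time: 43.85
position: [0.4889, -0.2557, 0.0852]
ee_rot: [0.0, 0.001, 1.0, -0.0]
ft_force: [-1.3, 0.6, -0.5]
width: 0.278
grasp_force: 0.0
```

>>> play_rows([
  {"ax": 0,"ay": 0,"az": 0,"x": 0,"y": 2.6,"z": 0,"grip": 0.72},
  {"ax": 0,"ay": 0,"az": 0,"x": 0,"y": 2.6,"z": 0,"grip": 0.72},
  {"ax": 0,"ay": 0,"az": 0,"x": 0,"y": 2.6,"z": 0,"grip": 0.72},
  {"ax": 0,"ay": 0,"az": 0,"x": 0,"y": 2.6,"z": 0,"grip": 0.72},
  {"ax": 0,"ay": 0,"az": 0,"x": 0,"y": 1.2,"z": 0,"grip": 0.72},
])

```text
time: 44.35
position: [0.4889, -0.136, 0.0855]
ee_rot: [-0.0, -0.001, 1.0, -0.0]
ft_force: [1.6, -2.1, -0.9]
width: 0.277
grasp_force: 1.0
```

>>> play_rows([
  {"ax": 0,"ay": 0,"az": 0,"x": 0,"y": 0,"z": 0,"grip": 0.72},
])

```text
time: 44.45
position: [0.4889, -0.137, 0.0855]
ee_rot: [-0.0, -0.001, 1.0, -0.0]
ft_force: [0.2, -0.1, 0.3]
width: 0.281
grasp_force: 0.0
```

```bash
python3 -c "
from h import *
marks('scene');marks('side')"
```

```text
scene [[256.7, 208.5], [282.0, 363.9]]
side [[297.2, 197.0], [178.2, 294.3]]
```

>>> play_rows([
  {"ax": 0,"ay": 0,"az": 0,"x": 0,"y": -2.6,"z": 0,"grip": 0.72},
  {"ax": 0,"ay": 0,"az": 0,"x": 0,"y": -2.6,"z": 0,"grip": 0.72},
  {"ax": 0,"ay": 0,"az": 0,"x": 0,"y": -2.6,"z": 0,"grip": 0.72},
  {"ax": 0,"ay": 0,"az": 0,"x": 0,"y": -2.6,"z": 0,"grip": 0.72},
  {"ax": 0,"ay": 0,"az": 0,"x": 0,"y": -1.2,"z": 0,"grip": 0.72},
])

```text
time: 45.05
position: [0.4891, -0.2562, 0.0851]
ee_rot: [0.0, 0.001, 1.0, 0.0]
ft_force: [3.0, 4.4, 0.6]
width: 0.28
grasp_force: 1.7
```

>>> play_rows([
  {"ax": 0,"ay": 0,"az": 0,"x": 0,"y": 0,"z": 0,"grip": 0.72},
])

```text
time: 45.15
position: [0.4888, -0.2558, 0.0851]
ee_rot: [-0.0, 0.001, 1.0, -0.0]
ft_force: [0.2, -0.1, -1.3]
width: 0.28
grasp_force: 0.0
```

>>> play_rows([
  {"ax": 0,"ay": 0,"az": 0,"x": 0,"y": 2.6,"z": 0,"grip": 0.72},
  {"ax": 0,"ay": 0,"az": 0,"x": 0,"y": 2.6,"z": 0,"grip": 0.72},
  {"ax": 0,"ay": 0,"az": 0,"x": 0,"y": 2.6,"z": 0,"grip": 0.72},
  {"ax": 0,"ay": 0,"az": 0,"x": 0,"y": 2.6,"z": 0,"grip": 0.72},
  {"ax": 0,"ay": 0,"az": 0,"x": 0,"y": 1.2,"z": 0,"grip": 0.72},
])

```text
time: 45.65
position: [0.4888, -0.1361, 0.0855]
ee_rot: [-0.0, -0.001, 1.0, -0.0]
ft_force: [1.7, -1.7, 0.7]
width: 0.278
grasp_force: 1.0
```

>>> play_rows([
  {"ax": 0,"ay": 0,"az": 0,"x": 0,"y": 0,"z": 0,"grip": 0.72},
])

```text
time: 45.75
position: [0.4889, -0.137, 0.0855]
ee_rot: [-0.0, -0.001, 1.0, -0.0]
ft_force: [-0.2, 0.0, 0.1]
width: 0.279
grasp_force: 0.0
```

```bash
python3 - <<'E'
from h import *
s=marks('scene','s8.png');d=marks('side','d8.png');delta(.49,-.1395,180)
for n,im in(('scene',s),('side',d)):
    ci=camera_info(n); print(n,'marker fr top',np.round(proj(ci,(.672,-.149,.131)),1),'tab tops',[np.round(proj(ci,(.685,-.134,z)),1).tolist() for z in(.117,.123,.129)])
E
```

```text
scene [[256.3, 205.7], [281.9, 364.0]]
side [[297.3, 193.1], [178.1, 294.2]]
pos [ 0.489  -0.138   0.0854] head -180.0 shift cm x -0.10 y -0.15 az 0.0 width 0.279 gf 0.0
scene marker fr top [208.8 174.3] tab tops [[206.2, 185.1], [205.7, 182.6], [205.3, 180.2]]
side marker fr top [309.4 167.2] tab tops [[301.9, 174.4], [301.9, 172.0], [301.9, 169.5]]
```

```bash
python3 - <<'E'
from h import *
for n,f in(('scene','s8.png'),('side','d8.png')):
    ci=camera_info(n); im=cv2.imread('pics/'+f)[:,:,::-1]; h=cv2.cvtColor(im,cv2.COLOR_RGB2HSV)
    for zt in (.125,.129,.131,.133):
        q=np.array([proj(ci,(x,y,z)) for x in(.672,.698) for y in(-.159,-.1345) for z in(zt,zt-.006)]); print(n,zt,q.min(0).round(1),q.max(0).round(1))
    r=im[158:184,192:216] if n=='scene' else im[158:178,292:316]
    w=np.clip((r[:,:,0].astype(int)-1.8*r[:,:,1]),0,None); print('rows',dict(zip(range(158,190),w.sum(1).astype(int).tolist()))); print('cols',w.sum(0).astype(int).tolist())
E
```

```text
scene 0.125 [195.7 174.6] [211.9 185.9]
scene 0.129 [195.4 172.9] [211.7 184.3]
scene 0.131 [195.3 172.1] [211.5 183.5]
scene 0.133 [195.1 171.3] [211.4 182.6]
rows {158: 0, 159: 0, 160: 0, 161: 2, 162: 0, 163: 0, 164: 0, 165: 0, 166: 0, 167: 1, 168: 0, 169: 0, 170: 0, 171: 3, 172: 0, 173: 40, 174: 119, 175: 127, 176: 467, 177: 598, 178: 729, 179: 675, 180: 345, 181: 158, 182: 78, 183: 0}
cols [0, 0, 0, 0, 1, 225, 283, 408, 353, 220, 169, 143, 162, 177, 162, 331, 375, 214, 119, 0, 0, 0, 0, 0]
side 0.125 [296.7 166.6] [310.8 174.3]
side 0.129 [296.7 165. ] [310.9 172.6]
side 0.131 [296.7 164.2] [310.9 171.8]
side 0.133 [296.7 163.4] [310.9 171. ]
rows {158: 0, 159: 0, 160: 0, 161: 0, 162: 0, 163: 0, 164: 0, 165: 67, 166: 395, 167: 903, 168: 1086, 169: 880, 170: 486, 171: 63, 172: 24, 173: 36, 174: 35, 175: 44, 176: 87, 177: 104}
cols [0, 0, 0, 0, 0, 72, 281, 447, 470, 278, 239, 221, 224, 248, 325, 425, 446, 313, 69, 64, 54, 23, 8, 0]
```

>>> play_rows([
  {"ax": 0,"ay": 0,"az": 0,"x": 0,"y": -2.6,"z": 0,"grip": 0.72},
  {"ax": 0,"ay": 0,"az": 0,"x": 0,"y": -2.6,"z": 0,"grip": 0.72},
  {"ax": 0,"ay": 0,"az": 0,"x": 0,"y": -2.6,"z": 0,"grip": 0.72},
  {"ax": 0,"ay": 0,"az": 0,"x": 0,"y": -2.6,"z": 0,"grip": 0.72},
  {"ax": 0,"ay": 0,"az": 0,"x": 0,"y": -1.2,"z": 0,"grip": 0.72},
])

```text
time: 46.35
position: [0.4892, -0.2562, 0.0852]
ee_rot: [0.0, 0.001, 1.0, 0.0]
ft_force: [3.0, 3.9, -0.2]
width: 0.282
grasp_force: 1.7
```

>>> play_rows([
  {"ax": 0,"ay": 0,"az": 0,"x": 0,"y": 0,"z": 0,"grip": 0.72},
])

```text
time: 46.45
position: [0.4888, -0.2558, 0.0851]
ee_rot: [-0.0, 0.001, 1.0, -0.0]
ft_force: [-0.5, -0.3, -0.8]
width: 0.283
grasp_force: 0.0
```

>>> play_rows([
  {"ax": 0,"ay": 0,"az": 0,"x": 0,"y": 2.6,"z": 0,"grip": 0.72},
  {"ax": 0,"ay": 0,"az": 0,"x": 0,"y": 2.6,"z": 0,"grip": 0.72},
  {"ax": 0,"ay": 0,"az": 0,"x": 0,"y": 2.6,"z": 0,"grip": 0.72},
  {"ax": 0,"ay": 0,"az": 0,"x": 0,"y": 2.6,"z": 0,"grip": 0.72},
  {"ax": 0,"ay": 0,"az": 0,"x": 0,"y": 1.2,"z": 0,"grip": 0.72},
])

```text
time: 46.95
position: [0.4888, -0.136, 0.0855]
ee_rot: [-0.0, -0.001, 1.0, -0.0]
ft_force: [2.1, -1.9, -0.0]
width: 0.283
grasp_force: 1.0
```

>>> play_rows([
  {"ax": 0,"ay": 0,"az": 0,"x": 0,"y": -0.2,"z": 0,"grip": 0.55},
  {"ax": 0,"ay": 0,"az": 0,"x": 0,"y": 0,"z": -3,"grip": 0.55},
  {"ax": 0,"ay": 0,"az": 0,"x": 0,"y": 0,"z": -4,"grip": 0.55},
  {"ax": 0,"ay": 0,"az": 0,"x": 0,"y": 0,"z": -4,"grip": 0.55},
  {"ax": 0,"ay": 0,"az": 0,"x": 0,"y": 0,"z": 0,"grip": 0.55},
])

```text
time: 47.45
position: [0.4916, -0.1423, 0.2006]
ee_rot: [0.005, 0.0, 1.0, -0.002]
ft_force: [-0.1, -0.1, 0.6]
width: 0.452
grasp_force: 0.0
```

>>> play_rows([
  {"ax": 0,"ay": 0,"az": 0,"x": -3.5,"y": 3,"z": 0,"grip": 0.55},
  {"ax": 0,"ay": 0,"az": 0,"x": -3.5,"y": 3,"z": -1,"grip": 0.55},
  {"ax": 0,"ay": 0,"az": 0,"x": -3.5,"y": 2.5,"z": -2,"grip": 0.55},
  {"ax": 0,"ay": 0,"az": 0,"x": 0,"y": 0,"z": 0,"grip": 0.55},
  {"ax": 0,"ay": 0,"az": 0,"x": 0,"y": 0,"z": 0,"grip": 0.55},
])

```text
time: 47.95
position: [0.5942, -0.0554, 0.2244]
ee_rot: [-0.001, -0.001, 1.0, -0.0]
ft_force: [0.3, -0.4, -0.6]
width: 0.448
grasp_force: 0.0
```

```bash
python3 - <<'E'
from h import *
s=marks('scene','s9.png');d=marks('side','d9.png');delta(.49,-.1395,180); snap('wrist'); c=camera_info('wrist'); w=snap('wrist','w20.png')
for o in cass(w,c,.157): print(*o)
h=cv2.cvtColor(w,cv2.COLOR_RGB2HSV); m=cv2.inRange(h,(0,140,50),(3,255,255))|cv2.inRange(h,(174,140,50),(180,255,255)); m[200:330]=m[200:330]
k,l,st,ce=cv2.connectedComponentsWithStats(m)
for i in range(1,k):
    if st[i][4]>200: print(st[i].tolist(),ce[i].round(0))
def kp(u,v): return onz(c,u,v,.138).round(4)
i=1+np.argmax(st[1:,2]); ys,xs=np.where(l==i)
for x in (xs.min()+5,(xs.min()+xs.max())//2,xs.max()-5): print('keeper',kp(x,ys[xs==x].mean()))
E
```

```text
scene [[256.3, 203.1], [281.9, 364.0]]
side [[297.3, 190.7], [178.2, 294.3]]
pos [ 0.593  -0.0562  0.2241] head 179.9 shift cm x 10.29 y -8.34 az -0.1 width 0.451 gf 0.0
[528. 298.] 0.6243 0.0823 50.1 40.2 5.2
[295. 308.] 0.6308 -0.0724 47.9 27.2 -0.2
[362. 301.] 0.6322 -0.022 48.3 29.3 1.4
[443. 309.] 0.6322 0.0278 48.6 35.2 -0.9
[ 96. 375.] 0.687 -0.2205 147.4 54.1 -52.8
[180. 475.] 0.7839 -0.1666 31.8 8.7 89.0
[173, 77, 31, 33, 774] [188.  93.]
[222, 239, 246, 21, 2026] [348. 254.]
[472, 252, 116, 10, 850] [531. 257.]
[185, 331, 34, 27, 446] [203. 342.]
keeper [ 0.6    -0.1191  0.138 ]
keeper [ 0.6009 -0.038   0.138 ]
keeper [0.604  0.0441 0.138 ]
```

```bash
python3 - <<'E'
from h import *
c=camera_info('wrist'); w=cv2.imread('pics/w20.png')[:,:,::-1]
h=cv2.cvtColor(w,cv2.COLOR_RGB2HSV); m=(cv2.inRange(h,(0,140,50),(3,255,255))|cv2.inRange(h,(174,140,50),(180,255,255)))
g=cv2.cvtColor(w,cv2.COLOR_RGB2GRAY).astype(int)
K=[];F=[]
for u in list(range(230,430,20))+list(range(485,585,15)):
    v=np.where(m[240:270,u]>0)[0]
    if len(v): K.append(onz(c,u,240+v.mean(),.138))
    col=g[262:300,u]; d=np.diff(col); i=d.argmax(); 
    F.append((u,262+i,int(d[i]),onz(c,u,262.5+i,.129).round(4)[:2].tolist()))
K=np.array(K); print(K[:,:2].round(4).tolist()); print(np.polyfit(K[:,1],K[:,0],1)); 
for f in F: print(f)
E
```

```text
[[0.6002, -0.1172], [0.6003, -0.1033], [0.6003, -0.0894], [0.6011, -0.0756], [0.6011, -0.0617], [0.6012, -0.0477], [0.6016, -0.0338], [0.602, -0.0199], [0.602, -0.006], [0.602, 0.0079], [0.6032, 0.0598], [0.6036, 0.0702], [0.6036, 0.0805], [0.6036, 0.0907], [0.604, 0.101], [0.604, 0.1112], [0.6044, 0.1215]]
[0.01752365 0.60214882]
(230, np.int64(268), 78, [0.6164, -0.1206])
(250, np.int64(268), 75, [0.6165, -0.1059])
(270, np.int64(270), 74, [0.6181, -0.0914])
(290, np.int64(279), 51, [0.6255, -0.0769])
(310, np.int64(290), 52, [0.6346, -0.0621])
(330, np.int64(270), 84, [0.6182, -0.0473])
(350, np.int64(269), 33, [0.6175, -0.0326])
(370, np.int64(269), 35, [0.6175, -0.0179])
(390, np.int64(269), 93, [0.6175, -0.0033])
(410, np.int64(269), 94, [0.6175, 0.0114])
(485, np.int64(269), 72, [0.6176, 0.066])
(500, np.int64(285), 10, [0.6305, 0.0789])
(515, np.int64(298), 16, [0.6414, 0.0918])
(530, np.int64(298), 51, [0.6413, 0.1029])
(545, np.int64(297), 54, [0.6405, 0.1138])
(560, np.int64(296), 115, [0.6396, 0.1246])
(575, np.int64(262), 37, [0.612, 0.1293])
```

>>> play_rows([
  {"ax": 0,"ay": 0,"az": 0,"x": 2.5,"y": 3,"z": 0,"grip": 1},
  {"ax": 0,"ay": 0,"az": 0,"x": 2.5,"y": 3,"z": 0,"grip": 1},
  {"ax": 0,"ay": 0,"az": 0,"x": 0,"y": 3,"z": 0,"grip": 1},
  {"ax": 0,"ay": 0,"az": 0,"x": 0,"y": 0,"z": 0,"grip": 1},
  {"ax": 0,"ay": 0,"az": 0,"x": 0,"y": 0,"z": 0,"grip": 1},
])

```text
time: 48.65
position: [0.5438, 0.0343, 0.2254]
ee_rot: [0.0, -0.0, 1.0, -0.0]
ft_force: [0.1, -0.5, 0.7]
width: -0.003
grasp_force: 0.0
```

>>> play_rows([
  {"ax": 0,"ay": 0,"az": 0,"x": 0,"y": 0,"z": 3,"grip": 1},
  {"ax": 0,"ay": 0,"az": 0,"x": 0,"y": 0,"z": 3.6,"grip": 1},
  {"ax": 0,"ay": 0,"az": 0,"x": 0,"y": 0,"z": 0,"grip": 1},
  {"ax": 0,"ay": 0,"az": 0,"x": -0.8,"y": 0,"z": 0,"grip": 1},
  {"ax": 0,"ay": 0,"az": 0,"x": -0.8,"y": 0,"z": 0,"grip": 1},
])

```text
time: 49.15
position: [0.562, 0.0339, 0.1613]
ee_rot: [0.002, 0.0, 1.0, -0.0]
ft_force: [0.1, 0.8, 0.1]
width: 0.0
grasp_force: 0.0
```

>>> play_rows([
  {"ax": 0,"ay": 0,"az": 0,"x": -0.3,"y": 0,"z": 0,"grip": 1},
  {"ax": 0,"ay": 0,"az": 0,"x": -0.3,"y": 0,"z": 0,"grip": 1},
  {"ax": 0,"ay": 0,"az": 0,"x": 0,"y": 0,"z": 0,"grip": 1},
])

```text
time: 49.45
position: [0.5667, 0.0347, 0.1599]
ee_rot: [0.001, -0.0, 1.0, -0.0]
ft_force: [-0.8, -0.4, -0.1]
width: -0.001
grasp_force: 0.0
```

>>> play_rows([
  {"ax": 0,"ay": 0,"az": 0,"x": -0.3,"y": 0,"z": 0,"grip": 1},
  {"ax": 0,"ay": 0,"az": 0,"x": 0,"y": 0,"z": 0,"grip": 1},
])

```text
time: 49.65
position: [0.5684, 0.0347, 0.1594]
ee_rot: [-0.001, -0.0, 1.0, -0.0]
ft_force: [-3.7, -0.8, 2.4]
width: -0.0
grasp_force: 2.0
```

>>> play_rows([
  {"ax": 0,"ay": 0,"az": 0,"x": -0.2,"y": 0,"z": 0,"grip": 1},
  {"ax": 0,"ay": 0,"az": 0,"x": 0,"y": 0,"z": 0,"grip": 1},
])

```text
time: 49.85
position: [0.5687, 0.0347, 0.1593]
ee_rot: [-0.003, -0.0, 1.0, -0.0]
ft_force: [-11.2, -1.1, 7.4]
width: -0.002
grasp_force: 5.4
```

>>> play_rows([
  {"ax": 0,"ay": 0,"az": 0,"x": -0.2,"y": 0,"z": 0,"grip": 1},
  {"ax": 0,"ay": 0,"az": 0,"x": 0,"y": 0,"z": 0,"grip": 1},
])

```text
time: 50.05
position: [0.5688, 0.0347, 0.1592]
ee_rot: [-0.005, -0.0, 1.0, -0.0]
ft_force: [-17.8, -0.9, 10.8]
width: -0.003
grasp_force: 8.8
```

Against the stop. Back off, rise, and check.

>>> play_rows([
  {"ax": 0,"ay": 0,"az": 0,"x": 1,"y": 0,"z": 0,"grip": 1},
  {"ax": 0,"ay": 0,"az": 0,"x": 2,"y": 0,"z": 0,"grip": 1},
  {"ax": 0,"ay": 0,"az": 0,"x": 0,"y": 0,"z": -4,"grip": 1},
  {"ax": 0,"ay": 0,"az": 0,"x": 0,"y": 0,"z": -4,"grip": 1},
  {"ax": 0,"ay": 0,"az": 0,"x": 0,"y": 0,"z": 0,"grip": 1},
])

```text
time: 50.55
position: [0.546, 0.0347, 0.2452]
ee_rot: [0.006, -0.0, 1.0, -0.0]
ft_force: [1.0, -0.1, 0.3]
width: -0.001
grasp_force: 0.0
```

>>> play_rows([
  {"ax": 0,"ay": 0,"az": 0,"x": 0,"y": 0,"z": 0,"grip": 1},
  {"ax": 0,"ay": 0,"az": 0,"x": 0,"y": 0,"z": 0,"grip": 1},
])

```text
time: 50.75
position: [0.5427, 0.0348, 0.2383]
ee_rot: [-0.001, -0.0, 1.0, 0.0]
ft_force: [0.5, 0.3, 0.0]
width: 0.001
grasp_force: 0.0
```

```bash
python3 - <<'E'
from h import *
marks('scene','s10.png');marks('side','d10.png'); c=camera_info('wrist'); w=snap('wrist','w21.png')
for o in cass(w,c,.157): print(*o)
h=cv2.cvtColor(w,cv2.COLOR_RGB2HSV); m=(cv2.inRange(h,(0,140,50),(3,255,255))|cv2.inRange(h,(174,140,50),(180,255,255)))
k,l,st,ce=cv2.connectedComponentsWithStats(m)
K=[]
for i in range(1,k):
    if st[i][4]>200:
        print(st[i].tolist())
        if st[i][2]>80:
            ys,xs=np.where(l==i)
            for x in range(xs.min()+5,xs.max()-4,8):
                v=ys[xs==x]
                if len(v)<14: K.append(onz(c,x,v.mean(),.138))
K=np.array(K);print(np.polyfit(K[:,1],K[:,0],1),len(K))
E
```

```text
scene [[256.1, 203.0], [281.9, 363.9]]
side [[297.3, 190.7], [178.0, 294.1]]
[386. 336.] 0.6137 0.0868 37.6 28.4 8.1
[178. 353.] 0.6305 -0.0676 56.2 36.0 -0.5
[246. 339.] 0.6147 -0.019 30.7 22.4 89.7
[608. 392.] 0.6643 0.259 45.1 41.8 34.5
[ 64. 424.] 0.6996 -0.1602 105.0 51.1 -88.5
[59, 157, 28, 27, 568]
[115, 307, 171, 7, 1185]
[351, 307, 88, 8, 625]
[89, 377, 32, 25, 406]
[0.00478351 0.60335407] 31
```

Keeper slope is now 0.005, matching the ledge's 0.006, so it is fully shut. The ledge has risen 9 notches and the cassettes are aboard.

```bash
python3 -c "
from station import *
print(job_done())"
```

```text
the job is handed in; nothing more can be done
None
```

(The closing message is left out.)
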